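Fetch a kit from the bolted parts carousel

ROBOT

A 7-joint arm with a two-finger parallel gripper is mounted at the origin on a cart in front of the work surface, level with it; the furniture and walls round the work are solid. World frame = base frame: x ahead of the robot, y to its left, z up, the work surface at z = 0. Lengths are in m, angles in rad, forces in N, time in s.
With the tool pointing down it reaches from about 0.4 to 0.85 m from the base axis. Payload 4.5 kg.
Tool frame: the origin (TCP) lies on the centre line of the jaws, within the pads' length; the fingertips stand 11 mm ahead of it and the grasp point (between the pads) lies 8 mm behind it; z points along the fingers, y is the line along which they close (so a half turn about z gives the same grasp; the last joint's range is limited). The gripper opens to 88 mm and grips with 3 to 60 N. Pads are 18 mm wide; open, the fingers measure 123 mm over their backs; the gripper's body (75 mm by 187 mm) begins 45 mm behind the grasp point.
Start: joints at [-1.212, 0.689, -0.195, 1.565, 0.157, 0.902, -0.215], TCP at [0.199, 0.592, 0.25] pointing down, gripper open.
Joint ranges: [-3.01, 3.01], [-0.46, 2.08], [-1.47, 1.51], [0.13, 2.56], [-1, 4.14], [0.04, 2.09], [-2.66, 2.66]. Speed limits (rad/s): [2.57, 2.57, 3.14, 3.14, 3.14, 3.14, 3.14].

INTERFACE

Orientations are given as a unit quaternion [x, y, z, w].
In Python, from plant import * gives the robot as it stands. The module is installed in compiled form; this text tells all that it offers.
- The arm moves only by the tool send_rows, never from a script. Its argument "motion" is a list of rows, each an object of numbers: "x", "y", "z": the shift along the tool's x, y, z in cm; "rx", "ry", "rz": the turn, a rotation vector about the tool's x, y, z in rad; "jaw": the finger opening in cm, from 0 to 8.81. In form: [{"x": .., "y": .., "z": .., "rx": .., "ry": .., "rz": .., "jaw": ..}, ...]. A call has exactly 5 rows; each row shifts and turns the commanded pose from where the row before left it, along the tool's axes as they then stand; what a row does not reach is not made up. A row lasts 1/10 s, in which the tool goes at most 50 mm and 8.59 degrees, less where a joint would pass 70% of its speed; a pose out of reach is approached as far as the arm can. A call is refused whole if a number of a shift passes 5 or a number of a turn 0.15, either way. A call with a gripper value outside its range is refused whole. The fingers move at their own pace and stop on an object; "grip_force" is the grip in N (left out, the last holds). Time passes only in rows, so rows that do not move let the fingers close, or fill a call up. It gives the time, the measured TCP pose, the force, the opening and the grip force at its end, in the units of the state.
- get_state(): the state, without advancing time (a new reading comes with each control period).
- snapshot(name): name is "scene" or "top"; returns a dict with "img" (420x560x3 uint8, red, green, blue), "vertical_fov" (degrees; the focal length in pixels is half the picture's height over the tangent of half this angle, whatever the lens; pixels are square), "cx", "cy" (the principal point, pixels), "D" ([k1, k2, p1, p2, k3] as OpenCV has them; the pictures are not rectified), "extrinsics" (4x4, takes a point from camera to world coordinates). Camera axes: x right, y up, looking along -z (the intrinsics and any distortion apply to the point x, -y, -z); pixel columns grow to the right and rows downward; lengths in m; the calibration is good to about 2 mm. A picture is of the moment at which its call begins. There is no depth.
- finish_job(): hands the job in; it is judged then, once.
The state is a dict: "clock": time; "q": joint angles; "qd": joint speeds; "joint_torque": joint torques, N m; "tool_pos": TCP position; "eef_rot": TCP orientation; "contact_force": force on the tool from outside, world axes, zero at the start; "moment": the same for the moment, N m; "opening": opening from 0.0 (shut) to 1.0 (fully open); "finger_force": force on a finger pad.
Only numpy, scipy, OpenCV 4.12 (cv2) and the standard library are available. Lean on these libraries where they do the work, as an engineer would, in place of code of your own. Each camera call takes 0.05 s, during which the arm holds its last target. There are 200 camera calls.

TASK

Draw the barrel bolt that locks the parts carousel (lift its red handle out of the notch, slide the bolt out and drop the handle into the other notch). Turn the carousel by its yellow posts to bring each compartment to the open front, and put whichever of these it holds into the grey tray: primer tin, hole saw, screw carton. Finally turn the flux tin, left in its compartment, to the front, bolt the carousel shut with the handle dropped fully home in its notch, and leave the tape measure, cutters and black tape roll where they are.

Things in the scene. Friction and masses are not known exactly. Their poses are not given: they have to be found in the camera images.
- base: fixed base of the parts carousel: grey plate 385 x 420 x 6 mm carrying a blue turntable. Origin on the table, on the turntable's vertical axis. Its -x side is the front, which faces the robot; +y left as the robot sees it, z up. The barrel bolt lies at its right front, along the outward radial direction u at a bearing of 240 degrees: (-0.5, -0.866, 0) in this frame
- window (a point): fixed point on the floor of whichever compartment stands at the front, at its middle: 115 mm in front of the turntable's axis, 30 mm above the table. The turntable is 340 mm across (380 over its lugs), with 4 equal compartments, parted by radial walls 5 mm thick and 56 mm high (above the table), with an outer rim 41 mm high; only the front compartment is open to above
- guard_edge (a point): middle of the yellow front edge bar (8 x 420 x 10 mm, top 132 mm above the table, 24 mm in front of the turntable's axis) of the fixed clear guard roof, which covers the other compartments; underside 125 mm above the table. From the bar it reaches 170 mm behind the axis and 210 mm to each side, on four 12 mm legs at x -18 and 155, y +-201 mm of the base
- turntable (a joint): angle of the turntable (rad), positive counter-clockwise from above, free over two turns each way; it stays where left (under 1 N at a post turns it). At each multiple of pi / 2 one compartment is right at the front and a gap between two steel lugs on the rim faces the bolt; the bolt enters within about 0.025 rad of it. While bolted it cannot turn (play about 0.03)
- bolt (a joint): travel of the barrel bolt (m): 0 fully shut (rod between two lugs of the turntable), 0.04 fully drawn, along u (away from the turntable's axis). About 1 N of friction. It slides only while the handle is swung up 0.65 rad or more; with the handle down in either notch (at 0 and at 0.04) it has some 3 mm of play
- bolt_handle (a joint): swing of the bolt handle about the rod's axis (rad): 0 is down in a notch, leaning 60 degrees from the vertical towards the direction (-0.866, 0.5) of the base frame; it grows as the handle is lifted, up to the stop at 0.96 (almost upright). It falls back by its own weight
- knob (a point): centre of the red knob at the end of the bolt handle: a cylinder 18 mm across, 24 mm long, parallel to the rod, 65 mm from the rod's axis; 77 mm above the table when down. It may be pinched from above by its two flat ends (24 mm apart along u) and then swings between the fingers as they follow the arc
- comb (a point): fixed point on the bolt rod's axis, 45 mm above the table, 255 mm from the turntable's axis, midway between the notches. The steel notched plate stands parallel to the rod, 20 to 24 mm from its axis on the side to which the handle leans, its teeth 78 mm high above the table
- tray: grey open tray, 290 (x) x 160 (y) x 32 mm, walls and floor 5 mm, loose, 0.7 kg; origin under the centre of its floor, z up
- primer_can: white and purple round tin with a black cap, body 64 mm across up to 71 mm, 84 mm high with its cap (40 mm across); origin at the centre of its underside, z up; may be absent
- hole_saw: red hole saw standing on its teeth: cup 48 mm across and 39 mm high, with a round steel shank 11 mm across from 39 to 69 mm above its underside; origin at the centre of the underside, z up; may be absent
- screw_box: brown screw carton, upright, 46 (x) x 62 (y) x 84 (z) mm; origin at the centre of its underside, z up; may be absent
- flux_tin: flat round silvery tin with a yellow band, 57 mm across, 27 mm high, lying in one compartment; origin at the centre of its underside
- post0 (a point): top of yellow upright post 0 of the turntable: 12 mm across, top 92 mm above the table, free above the wall top at 56 mm, 155 mm from the turntable's axis; grip it from above and carry it round the axis to turn the turntable. At joint value 0 it stands at the bearing 135 degrees of the base frame (from +x, counter-clockwise; the front is 180)
- post1 (a point): top of yellow upright post 1 of the turntable: 12 mm across, top 92 mm above the table, free above the wall top at 56 mm, 155 mm from the turntable's axis; grip it from above and carry it round the axis to turn the turntable. At joint value 0 it stands at the bearing 225 degrees of the base frame (from +x, counter-clockwise; the front is 180)
- post2 (a point): top of yellow upright post 2 of the turntable: 12 mm across, top 92 mm above the table, free above the wall top at 56 mm, 155 mm from the turntable's axis; grip it from above and carry it round the axis to turn the turntable. At joint value 0 it stands at the bearing 315 degrees of the base frame (from +x, counter-clockwise; the front is 180)
- post3 (a point): top of yellow upright post 3 of the turntable: 12 mm across, top 92 mm above the table, free above the wall top at 56 mm, 155 mm from the turntable's axis; grip it from above and carry it round the axis to turn the turntable. At joint value 0 it stands at the bearing 405 degrees of the base frame (from +x, counter-clockwise; the front is 180)
- tape_measure: yellow tape measure standing on the table, 39 x 81 x 68 mm; a bystander, leave it alone
- cutters_orange: orange-handled cutters lying on the table, 149 x 58 x 14 mm; a bystander, leave it alone
- duct_tape: black roll of tape lying flat on the table, 62 mm across, 19 mm high; a bystander, leave it alone
Things that resemble listed ones, but are neither listed nor needed, are in the scene too. What is shaped like the screw_box but blue is not meant.

How it is judged:
By the outcome, as a careful person would: the job done as asked, in the order asked, and still so for the second after the job is handed in, with the robot touching nothing.
Of primer_can, hole_saw, screw_box only 2 to 3 are there at a start; the rules pass over those that are not, and their reading is None.
At some moment in a run one of tray, flux_tin, hole_saw may be knocked a few centimetres aside while the robot is not near it.
It also fails if it takes over 210 s, if anything falls off the work surface, if the arm or the gripper's body presses on something with over 40 N, if the wrist force passes 120 N, or if a joint passes its speed limit or range.

## Working session

There is one attempt and no reset: what is moved stays moved. The work goes in short steps, Python scripts to look and compute and a tool call to move; the robot and the scene stay as the last step left them, time stands still between calls to the robot, and variables do not carry over. Pictures are saved under pics/ and viewed, at most 14 in all, crops included, and the job is handed in when it is done.

Besides the shell and the picture viewer there is one more tool, called after "Emit:" by a JSON object that holds its "api" and its "payload". send_rows: Moves the arm, as the interface text tells. Its arguments: {"type":"object","properties":{"motion":{"type":"array"},"grip_force":{"type":"number"}},"required":["motion"]}

```bash
mkdir -p pics
cat > h.py <<'E'
from plant import *
import numpy as np, cv2
from scipy.spatial.transform import Rotation as R
def cam(n,save=None):
    s=snapshot(n)
    if save: cv2.imwrite('pics/'+save,s['img'][:,:,::-1])
    return s
def K(s):
    f=210/np.tan(np.radians(s['vertical_fov'])/2)
    return np.array([[f,0,s['cx']],[0,f,s['cy']],[0,0,1.]])
def ray(s,uv,z):
    p=cv2.undistortPoints(np.array(uv,float).reshape(-1,1,2),K(s),np.array(s['D'],float)).reshape(-1,2)
    E=np.array(s['extrinsics']); d=np.c_[p[:,0],-p[:,1],-np.ones(len(p))]@E[:3,:3].T
    return E[:3,3]+d*((z-E[2,3])/d[:,2])[:,None]
def proj(s,P):
    E=np.array(s['extrinsics']);c=(np.array(P,float).reshape(-1,3)-E[:3,3])@E[:3,:3]
    c=c*[1,-1,-1]
    return cv2.projectPoints(c,np.zeros(3),np.zeros(3),K(s),np.array(s['D'],float))[0].reshape(-1,2)
E
python3 - <<'E'
from h import *
for n in('scene','top'):
    s=cam(n,n+'0.png'); print(n,s['vertical_fov'],s['D'],np.round(s['extrinsics'],3).tolist())
g=get_state();print(g['clock'],g['tool_pos'],g['eef_rot'],g['opening']); print(R.from_quat(g['eef_rot']).as_matrix().round(3))
E
```

```text
scene 48.31991619612454 [-0.02621837  0.          0.          0.          0.        ] [[-0.598, 0.378, -0.707, -0.529], [-0.801, -0.309, 0.512, 0.852], [-0.025, 0.873, 0.488, 0.872], [0.0, 0.0, 0.0, 1.0]]
top 57.20916565271822 [-0.08609451  0.          0.          0.          0.        ] [[-0.02, 0.978, -0.208, 0.32], [-1.0, -0.02, 0.0, 0.062], [-0.004, 0.208, 0.978, 1.349], [0.0, 0.0, 0.0, 1.0]]
0.1 [0.19930151 0.59180055 0.24900657] [ 1.61658553e-01  9.86846419e-01 -8.06132305e-04 -9.24471369e-05] 0.9975649947609423
[[-0.948  0.319 -0.   ]
 [ 0.319  0.948 -0.002]
 [-0.    -0.002 -1.   ]]
```

View pics/scene0.png

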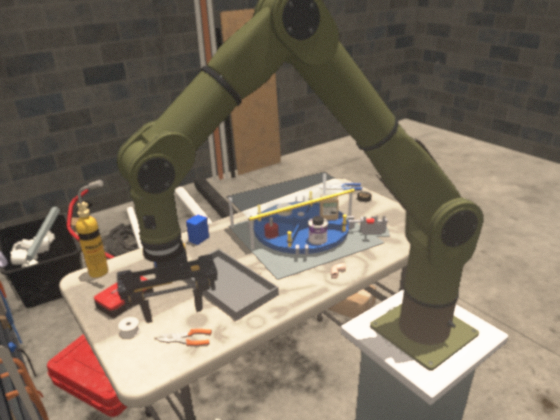

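View pics/top0.png

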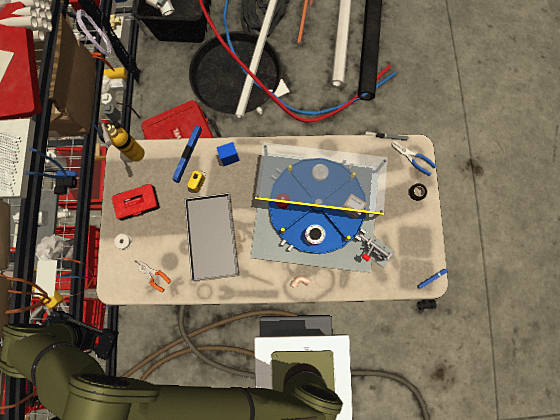

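The scene view shows the carousel with the white tin at its front and the tray to its left. In the top view the carousel axis is near (318,205), the tray near (212,237) and the red knob near (367,257). I'll enlarge both.

Run:
```python
import cv2
a=cv2.imread('pics/top0.png')[135:285,175:405]; cv2.imwrite('pics/topc.png',cv2.resize(a,None,fx=3.45,fy=3.45,interpolation=cv2.INTER_CUBIC))
a=cv2.imread('pics/scene0.png')[170:280,220:400]; cv2.imwrite('pics/scc.png',cv2.resize(a,None,fx=4.4,fy=4.4,interpolation=cv2.INTER_CUBIC))
```

```text
(no output)
```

View pics/topc.png

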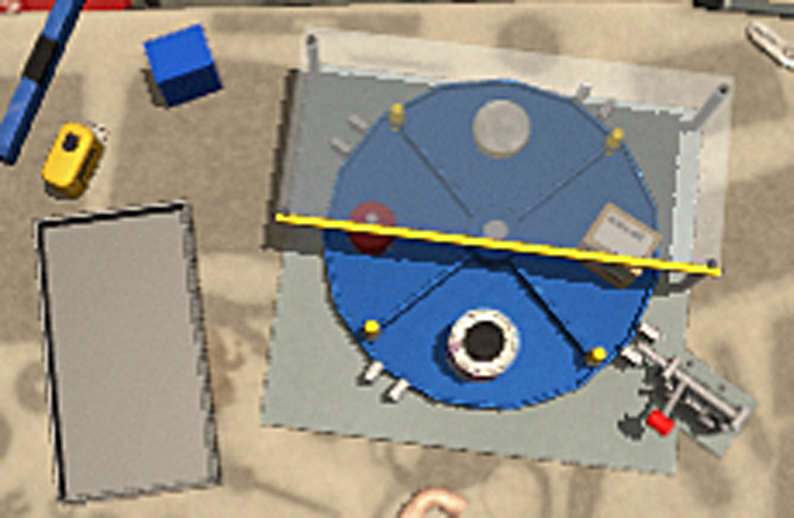

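View pics/scc.png

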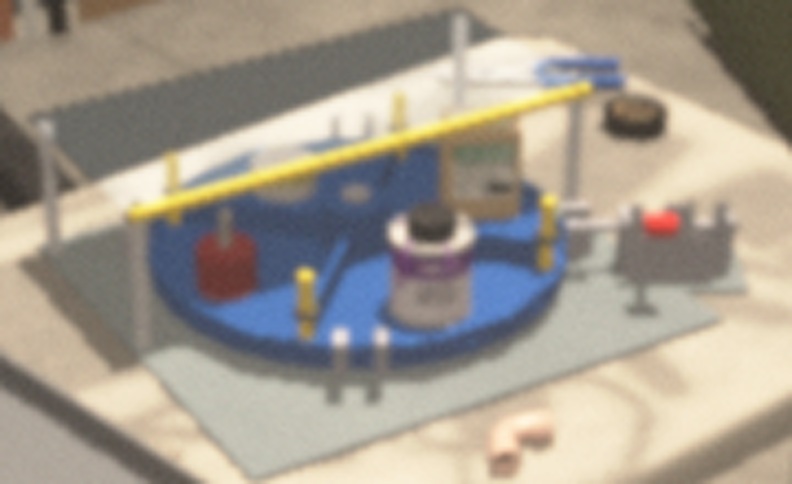

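Crop shows: primer tin at the front, hole saw in the left compartment, flux tin at the back, screw carton on the right. Posts are at crop (372,328), (597,355), (615,135) and (397,110), and the knob is at (660,422). The tray corners are (38,220), (187,203), (220,483) and (62,502).

```bash
cat > fit.py <<'E'
from h import *
from scipy.optimize import least_squares
s=snapshot('top'); 
c=lambda L:np.array(L,float)/3.45+[175-.35,135-.35]
px=c([(372,325),(597,353),(616,131),(397,107),(277,217),(720,271),(660,420),(263,425),(676,472)])
def P(b):
    x,y,t,th,fx=b; L=[]
    for k in range(4):
        a=np.radians(135+90*k)+th; L.append([.155*np.cos(a),.155*np.sin(a),.092])
    L+=[[-.024,.21,.132],[-.024,-.21,.132]]
    u=np.array([-.5,-.866,0]); h=np.array([-.866,.5,0])
    kn=.235*u+.065*np.sin(np.pi/3)*h+[0,0,.0775]; L+=[kn.tolist()]
    L+=[[fx,.21,.006],[fx,-.21,.006]]
    L=np.array(L);Rz=R.from_euler('z',t).as_matrix()
    return L@Rz.T+[x,y,0]
r=least_squares(lambda b:(proj(s,P(b))-px).ravel(),[.6,-.05,0,0,-.2],loss='soft_l1')
print('base x y yaw th fx',r.x.round(4)); print((proj(s,P(r.x))-px).round(1).tolist())
print('pts',P(r.x).round(3).tolist())
t=ray(s,c([(38,220),(187,203),(220,483),(62,502)]),.032);print('tray',t.round(3).tolist(),t.mean(0), [np.linalg.norm(t[i]-t[i-1]).round(3) for i in range(4)])
b=r.x
def loc(p): return (np.array(p)[:,:2]-b[:2])@R.from_euler('z',b[2]).as_matrix()[:2,:2]
can=ray(s,c([(487,340)]),.114-.00); saw=ray(s,c([(372,216)]),.099); fl=ray(s,c([(501,128)]),.057); 
box=ray(s,c([(608,203),(660,238),(633,289),(580,250)]),.114)
for n,q in(('can',can),('sawtop',saw),('flux',fl),('box',box)): print(n,q.round(3).tolist(),loc(q).round(3).tolist())
print('bystanders',ray(s,[(300,282)],.0).round(3),ray(s,c([(72,160)]),.068))
E
python3 fit.py
```

```text
base x y yaw th fx [ 0.5949 -0.0676 -0.1371 -0.0017 -0.2096]
[[-0.3, 0.2], [0.7, -0.2], [0.5, 0.4], [-0.0, 0.0], [-0.4, 0.2], [0.2, -0.7], [0.1, 0.1], [-0.8, -0.2], [0.0, 0.1]]
pts [[0.501, 0.056, 0.092], [0.471, -0.161, 0.092], [0.688, -0.191, 0.092], [0.719, 0.026, 0.092], [0.6, 0.144, 0.132], [0.542, -0.272, 0.132], [0.406, -0.219, 0.078], [0.416, 0.169, 0.006], [0.359, -0.247, 0.006]]
tray [[0.625, 0.394, 0.032], [0.64, 0.241, 0.032], [0.357, 0.207, 0.032], [0.341, 0.362, 0.032]] [0.49105045 0.30096377 0.032     ] [np.float64(0.286), np.float64(0.154), np.float64(0.285), np.float64(0.156)]
can [[0.482, -0.052, 0.114]] [[-0.114, -0.0]]
sawtop [[0.607, 0.053, 0.099]] [[-0.004, 0.121]]
flux [[0.705, -0.08, 0.057]] [[0.111, 0.003]]
box [[0.612, -0.173, 0.114], [0.576, -0.221, 0.114], [0.528, -0.192, 0.114], [0.566, -0.144, 0.114]] [[0.031, -0.102], [0.003, -0.155], [-0.049, -0.133], [-0.018, -0.079]]
bystanders [[ 0.329 -0.002  0.   ]] [[0.67816129 0.35231517 0.068     ]]
```

Fit residuals are under 1 px. Base is at (0.595, -0.068) with yaw -0.137, and the tray at (0.491, 0.301) with yaw about 0.115. I'll move over towards the knob, with the tool y axis along the bolt.

```bash
cat > to.py <<'E'
# shift (cm, tool axes after the turn) and rz to a world TCP target; args x y z bearing_of_tool_y(deg)
from plant import *
import numpy as np,sys
from scipy.spatial.transform import Rotation as R
g=get_state();M=R.from_quat(g['eef_rot']).as_matrix();p=np.array(g['tool_pos'])
print('t',g['clock'],'p',p.round(4),'F',np.round(g['contact_force'],1),'open',round(g['opening']*88,1))
print('tilt',M[:,2].round(3))
def to(x,y,z,b):
    b=np.radians(b);c=np.degrees(np.arctan2(M[1,1],M[0,1]))
    d=np.array([x,y,z])-p;h=[-np.sin(b)*-1*-1,np.cos(b),0]
    print('shift cm',(100*np.array([d@np.array(h),d@[np.cos(b),np.sin(b),0],-d[2]])).round(2),'rz',round(float(-((np.degrees(b)-c+180)%360-180)*np.pi/180),3),'b',c.round(1))
if len(sys.argv)>4:
    a=list(map(float,sys.argv[1:]))
    for i in range(0,len(a),4): to(*a[i:i+4])
E
python3 to.py .449 .192 .25 52.1
```

```text
t 0.15 p [0.1993 0.5919 0.2491] F [0.4 0.1 0. ] open 88.1
tilt [-0.    -0.001 -1.   ]
shift cm [-44.26 -16.22  -0.09] rz 0.337 b 71.4
```

Emit:
{"api": "send_rows", "payload": {"motion": [{"rz": 0.112,"jaw": 5},{"rz": 0.112,"jaw": 5},{"rz": 0.113,"jaw": 5},{"x": -3.7,"y": -1.35,"jaw": 5},{"x": -3.7,"y": -1.35,"jaw": 5}], "grip_force": 15}}

```text
schema error: expected keys x, y, z, rx, ry, rz, jaw
```

Emit:
{"api": "send_rows", "payload": {"motion": [{"x": -3.7,"y": -1.35,"jaw": 5},{"x": -3.7,"y": -1.35,"jaw": 5},{"x": -3.7,"y": -1.35,"jaw": 5},{"x": -3.7,"y": -1.35,"jaw": 5},{"x": -3.7,"y": -1.35,"jaw": 5}]}}

```text
schema error: expected keys x, y, z, rx, ry, rz, jaw
```

Emit:
{"api": "send_rows", "payload": {"motion": [{"x": -3.7,"y": -1.35,"jaw": 5},{"x": -3.7,"y": -1.35,"jaw": 5},{"x": -3.7,"y": -1.35,"jaw": 5},{"x": -3.7,"y": -1.35,"jaw": 5},{"x": -3.7,"y": -1.35,"jaw": 5}]}}

```text
schema error: expected keys x, y, z, rx, ry, rz, jaw
```

```bash
python3 to.py .406 -.219 .15 52.1
```

```text
t 0.15 p [0.1993 0.5919 0.2491] F [0.4 0.1 0. ] open 88.1
tilt [-0.    -0.001 -1.   ]
shift cm [-66.12 -51.29   9.91] rz 0.337 b 71.4
```

All seven keys are needed in every row.

Emit:
{"api": "send_rows", "payload": {"motion": [{"x": 0,"y": 0,"z": 0,"rx": 0,"ry": 0,"rz": 0.112,"jaw": 5},{"x": 0,"y": 0,"z": 0,"rx": 0,"ry": 0,"rz": 0.112,"jaw": 5},{"x": 0,"y": 0,"z": 0,"rx": 0,"ry": 0,"rz": 0.113,"jaw": 5},{"x": -3.7,"y": -1.35,"z": 0,"rx": 0,"ry": 0,"rz": 0,"jaw": 5},{"x": -3.7,"y": -1.35,"z": 0,"rx": 0,"ry": 0,"rz": 0,"jaw": 5}], "grip_force": 15}}

```text
clock: 0.65
tool_pos: [0.2405, 0.5254, 0.2492]
eef_rot: [0.324, 0.946, -0.0, -0.0]
contact_force: [0.8, 0.4, 0.4]
opening: 0.576
finger_force: 0.0
```

Emit:
{"api": "send_rows", "payload": {"motion": [{"x": -3.7,"y": -1.35,"z": 0,"rx": 0,"ry": 0,"rz": 0,"jaw": 5},{"x": -3.7,"y": -1.35,"z": 0,"rx": 0,"ry": 0,"rz": 0,"jaw": 5},{"x": -3.7,"y": -1.35,"z": 0,"rx": 0,"ry": 0,"rz": 0,"jaw": 5},{"x": -3.7,"y": -1.35,"z": 0,"rx": 0,"ry": 0,"rz": 0,"jaw": 5},{"x": -3.7,"y": -1.35,"z": 0,"rx": 0,"ry": 0,"rz": 0,"jaw": 5}]}}

```text
clock: 1.15
tool_pos: [0.3463, 0.3571, 0.2497]
eef_rot: [0.325, 0.946, -0.0, -0.0]
contact_force: [0.6, 0.6, -0.5]
opening: 0.566
finger_force: 0.0
```

Emit:
{"api": "send_rows", "payload": {"motion": [{"x": -3.7,"y": -1.35,"z": 0,"rx": 0,"ry": 0,"rz": 0,"jaw": 5},{"x": -3.7,"y": -1.35,"z": 0,"rx": 0,"ry": 0,"rz": 0,"jaw": 5},{"x": -3.7,"y": -1.35,"z": 0,"rx": 0,"ry": 0,"rz": 0,"jaw": 5},{"x": -3.7,"y": -1.35,"z": 0,"rx": 0,"ry": 0,"rz": 0,"jaw": 5},{"x": -3.7,"y": -1.35,"z": 0,"rx": 0,"ry": 0,"rz": 0,"jaw": 5}]}}

```text
clock: 1.65
tool_pos: [0.4507, 0.1902, 0.2496]
eef_rot: [0.325, 0.946, -0.0, -0.0]
contact_force: [1.0, 0.9, 0.6]
opening: 0.564
finger_force: 0.0
```

```bash
python3 to.py .406 -.219 .15 52.1
```

```text
t 1.65 p [0.4507 0.1902 0.2496] F [1.  0.9 0.6] open 49.6
tilt [-0.  0. -1.]
shift cm [-21.61 -35.04   9.96] rz -0.0 b 52.1
```

Emit:
{"api": "send_rows", "payload": {"motion": [{"x": -2.16,"y": -3.5,"z": 1,"rx": 0,"ry": 0,"rz": 0,"jaw": 5},{"x": -2.16,"y": -3.5,"z": 1,"rx": 0,"ry": 0,"rz": 0,"jaw": 5},{"x": -2.16,"y": -3.5,"z": 1,"rx": 0,"ry": 0,"rz": 0,"jaw": 5},{"x": -2.16,"y": -3.5,"z": 1,"rx": 0,"ry": 0,"rz": 0,"jaw": 5},{"x": -2.16,"y": -3.5,"z": 1,"rx": 0,"ry": 0,"rz": 0,"jaw": 5}]}}

```text
clock: 2.15
tool_pos: [0.4275, -0.0142, 0.1993]
eef_rot: [0.325, 0.946, 0.0, 0.0]
contact_force: [1.6, -0.7, -0.1]
opening: 0.565
finger_force: 0.0
```

Emit:
{"api": "send_rows", "payload": {"motion": [{"x": -2.16,"y": -3.5,"z": 1,"rx": 0,"ry": 0,"rz": 0,"jaw": 5},{"x": -2.16,"y": -3.5,"z": 1,"rx": 0,"ry": 0,"rz": 0,"jaw": 5},{"x": -2.16,"y": -3.5,"z": 1,"rx": 0,"ry": 0,"rz": 0,"jaw": 5},{"x": -2.16,"y": -3.5,"z": 1,"rx": 0,"ry": 0,"rz": 0,"jaw": 5},{"x": -2.16,"y": -3.5,"z": 1,"rx": 0,"ry": 0,"rz": 0,"jaw": 5}]}}

```text
clock: 2.65
tool_pos: [0.4052, -0.2188, 0.1492]
eef_rot: [0.325, 0.946, 0.0, 0.0]
contact_force: [0.3, 0.2, 0.2]
opening: 0.562
finger_force: 0.0
```

Emit:
{"api": "send_rows", "payload": {"motion": [{"x": 0,"y": 0,"z": 0,"rx": 0,"ry": 0,"rz": 0,"jaw": 5},{"x": 0,"y": 0,"z": 0,"rx": 0,"ry": 0,"rz": 0,"jaw": 5},{"x": 0,"y": 0,"z": 0,"rx": 0,"ry": 0,"rz": 0,"jaw": 5},{"x": 0,"y": 0,"z": 0,"rx": 0,"ry": 0,"rz": 0,"jaw": 5},{"x": 0,"y": 0,"z": 0,"rx": 0,"ry": 0,"rz": 0,"jaw": 5}]}}

```text
clock: 3.15
tool_pos: [0.406, -0.2159, 0.15]
eef_rot: [0.324, 0.946, 0.0, 0.0]
contact_force: [-0.3, -0.3, -0.5]
opening: 0.566
finger_force: 0.0
```

```bash
python3 - <<'E'
from h import *
s=cam('scene');a=s['img'][150:280,240:440,::-1]
cv2.imwrite('pics/k1.png',cv2.resize(a,None,fx=4,fy=4,interpolation=cv2.INTER_CUBIC))
b=[.5949,-.0676];u=np.array([-.614,-.789,0]);h=np.array([-.789,.614,0])
kn=np.r_[b,0]+.235*u+.0563*h+[0,0,.0775];print(kn,(proj(s,kn)-[240,150])*4)
m=s['img'].astype(int);r=(m[...,0]>150)&(m[...,1]<90)&(m[...,2]<90);r[:,:330]=0;r[:200]=0
yy,xx=np.nonzero(r[:,:420]);print(len(xx),xx.mean(),yy.mean(),(xx.mean()-240)*4,(yy.mean()-150)*4)
E
python3 to.py .406 -.219 .0735 52.1
```

```text
[ 0.4061893 -0.2184468  0.0775   ] [[521.95526674 280.48986341]]
17 370.29411764705884 220.41176470588235 521.1764705882354 281.6470588235294
t 3.2 p [ 0.4059 -0.2161  0.1499] F [-0.9 -0.6 -0.5] open 49.7
tilt [ 0.  0. -1.]
shift cm [-0.18 -0.22  7.64] rz 0.002 b 52.2
```

View pics/k1.png

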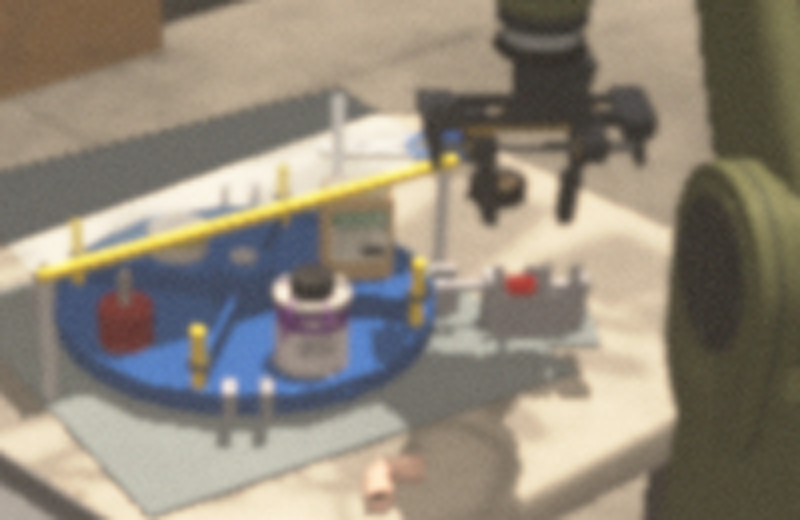

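The knob is at crop (521,283), within 2 crop px of the model's projection, and the open fingers hang right above it. Now I lower, pinch, and swing up the arc (tool x = lean direction).

Emit:
{"api": "send_rows", "payload": {"motion": [{"x": -0.1,"y": -0.12,"z": 1.6,"rx": 0,"ry": 0,"rz": 0,"jaw": 5},{"x": -0.1,"y": -0.1,"z": 1.6,"rx": 0,"ry": 0,"rz": 0,"jaw": 5},{"x": 0,"y": 0,"z": 1.6,"rx": 0,"ry": 0,"rz": 0,"jaw": 5},{"x": 0,"y": 0,"z": 1.5,"rx": 0,"ry": 0,"rz": 0,"jaw": 5},{"x": 0,"y": 0,"z": 1.3,"rx": 0,"ry": 0,"rz": 0,"jaw": 5}], "grip_force": 15}}

```text
clock: 3.7
tool_pos: [0.4061, -0.2195, 0.0731]
eef_rot: [0.324, 0.946, 0.0, 0.0]
contact_force: [-0.1, 0.1, 0.5]
opening: 0.565
finger_force: 0.0
```

Emit:
{"api": "send_rows", "payload": {"motion": [{"x": 0,"y": 0,"z": 0,"rx": 0,"ry": 0,"rz": 0,"jaw": 3},{"x": 0,"y": 0,"z": 0,"rx": 0,"ry": 0,"rz": 0,"jaw": 0},{"x": 0,"y": 0,"z": 0,"rx": 0,"ry": 0,"rz": 0,"jaw": 0},{"x": 0,"y": 0,"z": 0,"rx": 0,"ry": 0,"rz": 0,"jaw": 0},{"x": 0,"y": 0,"z": 0,"rx": 0,"ry": 0,"rz": 0,"jaw": 0}]}}

```text
clock: 4.2
tool_pos: [0.4061, -0.2199, 0.0742]
eef_rot: [0.325, 0.946, 0.0, 0.001]
contact_force: [1.1, 1.6, 2.7]
opening: 0.269
finger_force: 15.0
```

```bash
python3 to.py .406 -.219 .0735 52.1; python3 -c "
import numpy as np
p=None
for s in np.linspace(0,.85,6):
    a=np.pi/3-s;q=65*np.array([np.sin(a),np.cos(a)])
    if p is not None:print((q-p).round(1))
    p=q"
```

```text
t 4.2 p [ 0.4061 -0.2199  0.0742] F [1.1 1.6 2.7] open 23.7
tilt [ 0.001  0.    -1.   ]
shift cm [0.07 0.07 0.07] rz -0.0 b 52.1
[-6.3  9.1]
[-7.8  7.9]
[-9.   6.4]
[-9.9  4.8]
[-10.6   3.1]
```

Emit:
{"api": "send_rows", "payload": {"motion": [{"x": -0.63,"y": 0,"z": -0.91,"rx": 0,"ry": 0,"rz": 0,"jaw": 0},{"x": -0.78,"y": 0,"z": -0.79,"rx": 0,"ry": 0,"rz": 0,"jaw": 0},{"x": -0.9,"y": 0,"z": -0.64,"rx": 0,"ry": 0,"rz": 0,"jaw": 0},{"x": -0.99,"y": 0,"z": -0.48,"rx": 0,"ry": 0,"rz": 0,"jaw": 0},{"x": -1.06,"y": 0,"z": -0.31,"rx": 0,"ry": 0,"rz": 0,"jaw": 0}]}}

```text
clock: 4.7
tool_pos: [0.4392, -0.2464, 0.1054]
eef_rot: [0.325, 0.946, 0.0, -0.001]
contact_force: [-0.5, 1.2, -4.6]
opening: 0.272
finger_force: 15.0
```

Emit:
{"api": "send_rows", "payload": {"motion": [{"x": 0,"y": 0,"z": 0,"rx": 0,"ry": 0,"rz": 0,"jaw": 0},{"x": 0,"y": -1,"z": 0,"rx": 0,"ry": 0,"rz": 0,"jaw": 0},{"x": 0,"y": -1,"z": 0,"rx": 0,"ry": 0,"rz": 0,"jaw": 0},{"x": 0,"y": -1,"z": 0,"rx": 0,"ry": 0,"rz": 0,"jaw": 0},{"x": 0,"y": -1,"z": 0,"rx": 0,"ry": 0,"rz": 0,"jaw": 0}]}}

```text
clock: 5.2
tool_pos: [0.417, -0.2774, 0.1056]
eef_rot: [0.324, 0.946, 0.001, 0.002]
contact_force: [12.8, 21.6, 8.7]
opening: 0.271
finger_force: 15.0
```

```bash
python3 to.py .4158 -.2773 .1054 52.1
python3 - <<'E'
from h import *
s=cam('scene');a=s['img'][150:280,240:440,::-1]
cv2.imwrite('pics/k2.png',cv2.resize(a,None,fx=4,fy=4,interpolation=cv2.INTER_CUBIC))
E
```

```text
t 5.2 p [ 0.417  -0.2774  0.1056] F [12.8 21.6  8.7] open 23.8
tilt [ 0.005  0.001 -1.   ]
shift cm [ 0.1  -0.07  0.02] rz 0.001 b 52.2
```

View pics/k2.png

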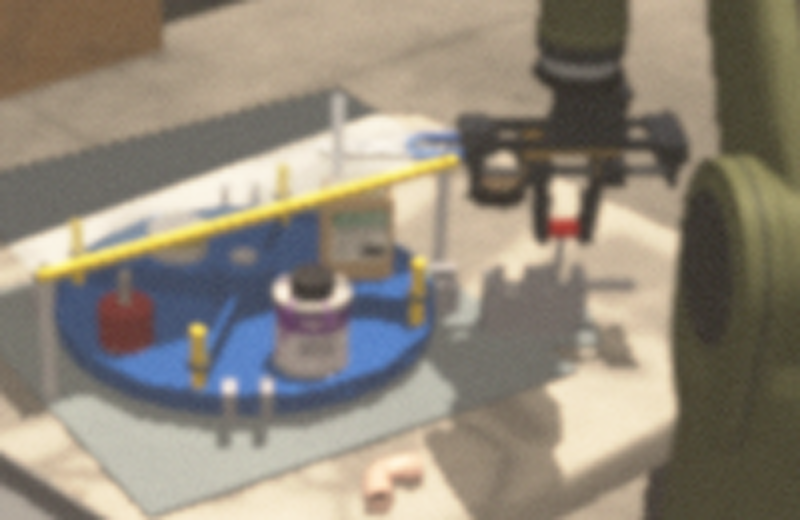

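The knob is held up and drawn (crop 564,228). The rod is against its end stop at about 25 N, so I back off 1.5 mm and follow the arc down.

Emit:
{"api": "send_rows", "payload": {"motion": [{"x": 1.06,"y": 0.15,"z": 0.31,"rx": 0,"ry": 0,"rz": 0,"jaw": 0},{"x": 0.99,"y": 0,"z": 0.48,"rx": 0,"ry": 0,"rz": 0,"jaw": 0},{"x": 0.9,"y": 0,"z": 0.64,"rx": 0,"ry": 0,"rz": 0,"jaw": 0},{"x": 0.78,"y": 0,"z": 0.79,"rx": 0,"ry": 0,"rz": 0,"jaw": 0},{"x": 0.63,"y": 0,"z": 0.91,"rx": 0,"ry": 0,"rz": 0,"jaw": 0}]}}

```text
clock: 5.75
tool_pos: [0.3837, -0.2495, 0.0739]
eef_rot: [0.324, 0.946, 0.001, 0.002]
contact_force: [4.8, 0.4, 9.0]
opening: 0.271
finger_force: 15.0
```

Emit:
{"api": "send_rows", "payload": {"motion": [{"x": 0,"y": 0,"z": 0,"rx": 0,"ry": 0,"rz": 0,"jaw": 0},{"x": 0,"y": 0,"z": 0,"rx": 0,"ry": 0,"rz": 0,"jaw": 0},{"x": 0,"y": 0,"z": 0,"rx": 0,"ry": 0,"rz": 0,"jaw": 5},{"x": 0,"y": 0,"z": 0,"rx": 0,"ry": 0,"rz": 0,"jaw": 5},{"x": 0,"y": 0,"z": 0,"rx": 0,"ry": 0,"rz": 0,"jaw": 5}]}}

```text
clock: 6.25
tool_pos: [0.381, -0.251, 0.0736]
eef_rot: [0.325, 0.946, -0.0, -0.001]
contact_force: [0.5, 0.3, 0.9]
opening: 0.515
finger_force: 0.0
```

Emit:
{"api": "send_rows", "payload": {"motion": [{"x": 0,"y": 0,"z": -2,"rx": 0,"ry": 0,"rz": 0,"jaw": 8.8},{"x": 0,"y": 0,"z": -3,"rx": 0,"ry": 0,"rz": 0,"jaw": 8.8},{"x": 0,"y": 0,"z": -3,"rx": 0,"ry": 0,"rz": 0,"jaw": 8.8},{"x": 0,"y": 0,"z": -3,"rx": 0,"ry": 0,"rz": -0.1,"jaw": 8.8},{"x": 0,"y": 0,"z": 0,"rx": 0,"ry": 0,"rz": -0.14,"jaw": 8.8}]}}

```text
clock: 6.75
tool_pos: [0.3829, -0.2518, 0.1867]
eef_rot: [0.208, 0.978, -0.001, 0.002]
contact_force: [0.9, 0.2, -0.3]
opening: 0.978
finger_force: 0.0
```

```bash
cat > see.py <<'E'
from h import *
import sys
B=np.array([.5949,-.0676]);Y=-.1371
s=cam('scene');a=s['img'][150:280,240:440,::-1]
cv2.imwrite('pics/%s.png'%sys.argv[1],cv2.resize(a,None,fx=4,fy=4,interpolation=cv2.INTER_CUBIC))
m=s['img'].astype(int);r=(m[...,0]>140)&(m[...,1]<90)&(m[...,2]<90);r[:,:345]=0;r[:180]=0
yy,xx=np.nonzero(r[:,:420]);print('knob',len(xx),xx.mean(),yy.mean())
u=np.array([-.614,-.789,0]);h=np.array([-.789,.614,0])
for d in(0,.04): print(d,proj(s,np.r_[B,0]+(.235+d)*u+.0563*h+[0,0,.0775]))
E
python3 see.py k3; python3 to.py .482 -.052 .18 82.1
```

```text
knob 23 381.3478260869565 220.6086956521739
0 [[370.48881669 220.12246585]]
0.04 [[382.24070434 219.9866077 ]]
t 6.8 p [ 0.3821 -0.2517  0.1853] F [ 0.5  0.9 -0.9] open 86.9
tilt [ 0.002 -0.002 -1.   ]
shift cm [-7.15 21.15  0.53] rz -0.275 b 66.3
```

The knob sits down in the drawn notch (measured 381,221, expected 382,220). Next is the primer tin.

Emit:
{"api": "send_rows", "payload": {"motion": [{"x": 0,"y": 0,"z": 0,"rx": 0,"ry": 0,"rz": -0.138,"jaw": 8.8},{"x": 0,"y": 0,"z": 0,"rx": 0,"ry": 0,"rz": -0.138,"jaw": 8.8},{"x": -1.2,"y": 3.5,"z": 0,"rx": 0,"ry": 0,"rz": 0,"jaw": 8.8},{"x": -1.2,"y": 3.5,"z": 0,"rx": 0,"ry": 0,"rz": 0,"jaw": 8.8},{"x": -1.2,"y": 3.5,"z": 0,"rx": 0,"ry": 0,"rz": 0,"jaw": 8.8}]}}

```text
clock: 7.3
tool_pos: [0.4324, -0.1514, 0.1831]
eef_rot: [0.075, 0.997, -0.0, -0.001]
contact_force: [0.8, -0.1, 0.1]
opening: 1.0
finger_force: 0.0
```

Emit:
{"api": "send_rows", "payload": {"motion": [{"x": -1.2,"y": 3.5,"z": 0,"rx": 0,"ry": 0,"rz": 0,"jaw": 8.8},{"x": -1.2,"y": 3.5,"z": 0,"rx": 0,"ry": 0,"rz": 0,"jaw": 8.8},{"x": -1.2,"y": 3.5,"z": 0,"rx": 0,"ry": 0,"rz": 0,"jaw": 8.8},{"x": 0,"y": 0,"z": 0,"rx": 0,"ry": 0,"rz": 0,"jaw": 8.8},{"x": 0,"y": 0,"z": 0,"rx": 0,"ry": 0,"rz": 0,"jaw": 8.8}]}}

```text
clock: 7.8
tool_pos: [0.4831, -0.053, 0.183]
eef_rot: [0.073, 0.997, -0.0, -0.001]
contact_force: [-0.1, 0.2, -0.6]
opening: 1.001
finger_force: 0.0
```

```bash
python3 to.py .482 -.052 .072 82.1
```

```text
t 7.8 p [ 0.4831 -0.053   0.183 ] F [-0.1  0.2 -0.6] open 88.1
tilt [-0.002 -0.001 -1.   ]
shift cm [ 0.12  0.09 11.1 ] rz -0.008 b 81.6
```

Emit:
{"api": "send_rows", "payload": {"motion": [{"x": 0.1,"y": 0.1,"z": 2.3,"rx": 0,"ry": 0,"rz": 0,"jaw": 8.8},{"x": 0,"y": 0,"z": 2.3,"rx": 0,"ry": 0,"rz": 0,"jaw": 8.8},{"x": 0,"y": 0,"z": 2.3,"rx": 0,"ry": 0,"rz": 0,"jaw": 8.8},{"x": 0,"y": 0,"z": 2.2,"rx": 0,"ry": 0,"rz": 0,"jaw": 8.8},{"x": 0,"y": 0,"z": 2.0,"rx": 0,"ry": 0,"rz": 0,"jaw": 8.8}], "grip_force": 30}}

```text
clock: 8.3
tool_pos: [0.4814, -0.0546, 0.0715]
eef_rot: [0.075, 0.997, -0.001, -0.001]
contact_force: [-0.0, -0.6, -1.0]
opening: 1.003
finger_force: 0.0
```

Emit:
{"api": "send_rows", "payload": {"motion": [{"x": 0,"y": 0,"z": 0,"rx": 0,"ry": 0,"rz": 0,"jaw": 7},{"x": 0,"y": 0,"z": 0,"rx": 0,"ry": 0,"rz": 0,"jaw": 5},{"x": 0,"y": 0,"z": 0,"rx": 0,"ry": 0,"rz": 0,"jaw": 5},{"x": 0,"y": 0,"z": 0,"rx": 0,"ry": 0,"rz": 0,"jaw": 5},{"x": 0,"y": 0,"z": -1,"rx": 0,"ry": 0,"rz": 0,"jaw": 5}]}}

```text
clock: 8.8
tool_pos: [0.4824, -0.0522, 0.0829]
eef_rot: [0.073, 0.997, -0.0, -0.001]
contact_force: [-0.5, 1.3, -1.4]
opening: 0.714
finger_force: 30.0
```

Emit:
{"api": "send_rows", "payload": {"motion": [{"x": 0,"y": 0,"z": -2.2,"rx": 0,"ry": 0,"rz": 0,"jaw": 5},{"x": 0,"y": 0,"z": -2.5,"rx": 0,"ry": 0,"rz": 0,"jaw": 5},{"x": 0,"y": 0,"z": -2.5,"rx": 0,"ry": 0,"rz": 0,"jaw": 5},{"x": 0,"y": 0,"z": -2.5,"rx": 0,"ry": 0,"rz": 0,"jaw": 5},{"x": 0,"y": 0,"z": -2.3,"rx": 0,"ry": 0,"rz": 0,"jaw": 5}]}}

```text
clock: 9.3
tool_pos: [0.4825, -0.0523, 0.2049]
eef_rot: [0.073, 0.997, -0.0, 0.0]
contact_force: [0.8, -0.8, -2.1]
opening: 0.718
finger_force: 30.0
```

```bash
python3 - <<'E'
from h import *
s=cam('scene','s4.png');t=cam('top','t4.png')
# tray seen again: centroid shift vs first picture
E
python3 to.py .575 .311 .19 96.6; python3 -c "
import cv2;a=cv2.imread('pics/t4.png')[135:285,175:405];cv2.imwrite('pics/t4c.png',cv2.resize(a,None,fx=3.45,fy=3.45,interpolation=cv2.INTER_CUBIC))"
```

```text
t 9.4 p [ 0.4844 -0.0522  0.2059] F [ 1.   0.4 -1.8] open 63.0
tilt [ 0.006 -0.    -1.   ]
shift cm [-13.18  35.04   1.59] rz -0.262 b 81.6
```

View pics/t4c.png

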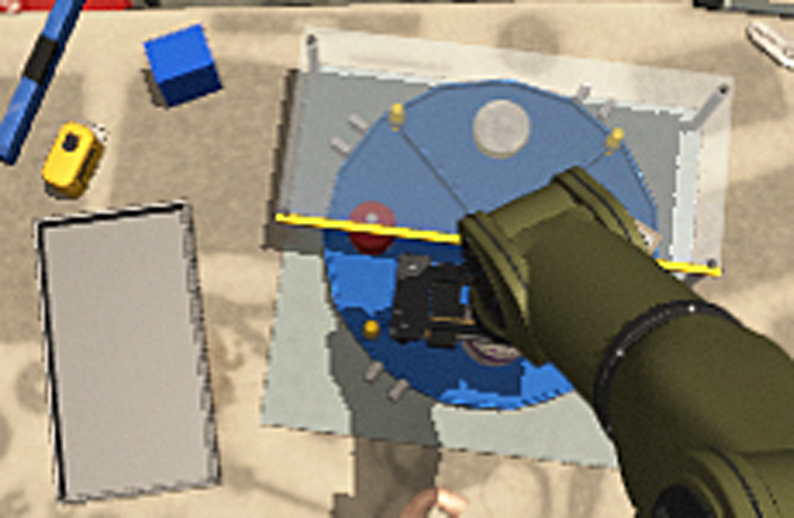

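The tin is in the gripper (opening 63 mm), nothing else has moved and the tray is unchanged at crop (38,220)–(220,483). I carry the tin to the far end of the tray.

Emit:
{"api": "send_rows", "payload": {"motion": [{"x": 0,"y": 0,"z": 0,"rx": 0,"ry": 0,"rz": -0.131,"jaw": 5},{"x": 0,"y": 0,"z": 0,"rx": 0,"ry": 0,"rz": -0.131,"jaw": 5},{"x": -1.2,"y": 3.2,"z": 0,"rx": 0,"ry": 0,"rz": 0,"jaw": 5},{"x": -1.2,"y": 3.2,"z": 0,"rx": 0,"ry": 0,"rz": 0,"jaw": 5},{"x": -1.2,"y": 3.2,"z": 0,"rx": 0,"ry": 0,"rz": 0,"jaw": 5}]}}

```text
clock: 9.9
tool_pos: [0.5071, 0.0479, 0.2021]
eef_rot: [-0.057, 0.998, -0.0, -0.001]
contact_force: [0.7, 0.4, -2.0]
opening: 0.714
finger_force: 30.0
```

Emit:
{"api": "send_rows", "payload": {"motion": [{"x": -1.2,"y": 3.2,"z": 0,"rx": 0,"ry": 0,"rz": 0,"jaw": 5},{"x": -1.2,"y": 3.2,"z": 0,"rx": 0,"ry": 0,"rz": 0,"jaw": 5},{"x": -1.2,"y": 3.2,"z": 0,"rx": 0,"ry": 0,"rz": 0,"jaw": 5},{"x": -1.2,"y": 3.2,"z": 0,"rx": 0,"ry": 0,"rz": 0,"jaw": 5},{"x": -1.2,"y": 3.2,"z": 0,"rx": 0,"ry": 0,"rz": 0,"jaw": 5}]}}

```text
clock: 10.4
tool_pos: [0.5481, 0.2141, 0.2018]
eef_rot: [-0.058, 0.998, -0.001, -0.001]
contact_force: [0.9, -0.6, -1.4]
opening: 0.713
finger_force: 30.0
```

Emit:
{"api": "send_rows", "payload": {"motion": [{"x": -1.2,"y": 3.2,"z": 0,"rx": 0,"ry": 0,"rz": 0,"jaw": 5},{"x": -1.2,"y": 3.2,"z": 1,"rx": 0,"ry": 0,"rz": 0,"jaw": 5},{"x": -1.2,"y": 3.1,"z": 2,"rx": 0,"ry": 0,"rz": 0,"jaw": 5},{"x": 0,"y": 0,"z": 3,"rx": 0,"ry": 0,"rz": 0,"jaw": 5},{"x": 0,"y": 0,"z": 3,"rx": 0,"ry": 0,"rz": 0,"jaw": 5}]}}

```text
clock: 10.9
tool_pos: [0.5725, 0.3131, 0.1109]
eef_rot: [-0.059, 0.998, 0.0, -0.0]
contact_force: [0.1, -0.1, -3.0]
opening: 0.712
finger_force: 30.0
```

```bash
python3 to.py .575 .311 .048 96.6
```

```text
t 10.9 p [0.5725 0.3131 0.1109] F [ 0.1 -0.1 -3. ] open 62.7
tilt [-0.001  0.    -1.   ]
shift cm [-0.23 -0.24  6.29] rz 0.003 b 96.8
```

Emit:
{"api": "send_rows", "payload": {"motion": [{"x": -0.1,"y": -0.1,"z": 2,"rx": 0,"ry": 0,"rz": 0,"jaw": 5},{"x": -0.1,"y": -0.1,"z": 2,"rx": 0,"ry": 0,"rz": 0,"jaw": 5},{"x": 0,"y": 0,"z": 1.3,"rx": 0,"ry": 0,"rz": 0,"jaw": 5},{"x": 0,"y": 0,"z": 0.6,"rx": 0,"ry": 0,"rz": 0,"jaw": 5},{"x": 0,"y": 0,"z": 0.3,"rx": 0,"ry": 0,"rz": 0,"jaw": 5}]}}

```text
clock: 11.4
tool_pos: [0.5752, 0.3101, 0.0502]
eef_rot: [-0.058, 0.998, -0.0, -0.0]
contact_force: [0.3, -0.8, -2.1]
opening: 0.717
finger_force: 30.0
```

Emit:
{"api": "send_rows", "payload": {"motion": [{"x": 0,"y": 0,"z": 0,"rx": 0,"ry": 0,"rz": 0,"jaw": 5},{"x": 0,"y": 0,"z": 0,"rx": 0,"ry": 0,"rz": 0,"jaw": 6.5},{"x": 0,"y": 0,"z": 0,"rx": 0,"ry": 0,"rz": 0,"jaw": 8.5},{"x": 0,"y": 0,"z": 0,"rx": 0,"ry": 0,"rz": 0,"jaw": 8.5},{"x": 0,"y": 0,"z": -1,"rx": 0,"ry": 0,"rz": 0,"jaw": 8.5}]}}

```text
clock: 11.9
tool_pos: [0.575, 0.3097, 0.0604]
eef_rot: [-0.058, 0.998, -0.0, -0.001]
contact_force: [-0.4, 0.5, 0.2]
opening: 0.956
finger_force: 0.0
```

Emit:
{"api": "send_rows", "payload": {"motion": [{"x": 0,"y": 0,"z": -3,"rx": 0,"ry": 0,"rz": 0,"jaw": 8.5},{"x": 0,"y": 0,"z": -3.5,"rx": 0,"ry": 0,"rz": 0,"jaw": 8.5},{"x": 0,"y": 0,"z": -3.5,"rx": 0,"ry": 0,"rz": 0,"jaw": 8.5},{"x": 0,"y": 0,"z": -3,"rx": 0,"ry": 0,"rz": 0.127,"jaw": 5},{"x": 0,"y": 0,"z": 0,"rx": 0,"ry": 0,"rz": 0.127,"jaw": 4}]}}

```text
clock: 12.4
tool_pos: [0.5779, 0.3122, 0.1967]
eef_rot: [0.072, 0.997, 0.003, 0.004]
contact_force: [-0.6, 0.1, -0.8]
opening: 0.807
finger_force: 0.0
```

```bash
python3 to.py .501 .056 .18 82.1; python3 see.py s5
```

```text
t 12.4 p [0.5779 0.3122 0.1967] F [-0.6  0.1 -0.8] open 71.0
tilt [ 0.008  0.006 -1.   ]
shift cm [  4.09 -26.44   1.67] rz -0.005 b 81.8
knob 18 381.1666666666667 221.05555555555554
0 [[370.48881669 220.12246585]]
0.04 [[382.24070434 219.9866077 ]]
```

Emit:
{"api": "send_rows", "payload": {"motion": [{"x": 0.5,"y": -3.3,"z": 0,"rx": 0,"ry": 0,"rz": 0,"jaw": 4},{"x": 0.5,"y": -3.3,"z": 0,"rx": 0,"ry": 0,"rz": 0,"jaw": 4},{"x": 0.5,"y": -3.3,"z": 0,"rx": 0,"ry": 0,"rz": 0,"jaw": 4},{"x": 0.5,"y": -3.3,"z": 0,"rx": 0,"ry": 0,"rz": 0,"jaw": 4},{"x": 0.5,"y": -3.3,"z": 0,"rx": 0,"ry": 0,"rz": 0,"jaw": 4}], "grip_force": 10}}

```text
clock: 12.95
tool_pos: [0.5274, 0.1488, 0.1909]
eef_rot: [0.067, 0.998, -0.0, -0.0]
contact_force: [0.4, 0.0, 1.0]
opening: 0.453
finger_force: 0.0
```

Emit:
{"api": "send_rows", "payload": {"motion": [{"x": 0.5,"y": -3.3,"z": 0.5,"rx": 0,"ry": 0,"rz": 0,"jaw": 4},{"x": 0.5,"y": -3.3,"z": 0.5,"rx": 0,"ry": 0,"rz": 0,"jaw": 4},{"x": 0.5,"y": -3.3,"z": 0.5,"rx": 0,"ry": 0,"rz": 0,"jaw": 4},{"x": 0,"y": 0,"z": 0,"rx": 0,"ry": 0,"rz": 0,"jaw": 4},{"x": 0,"y": 0,"z": 0,"rx": 0,"ry": 0,"rz": 0,"jaw": 4}]}}

```text
clock: 13.45
tool_pos: [0.4996, 0.0537, 0.1759]
eef_rot: [0.069, 0.998, 0.0, -0.0]
contact_force: [0.2, 0.6, 0.2]
opening: 0.455
finger_force: 0.0
```

```bash
python3 to.py .501 .056 .074 82.1
cat > arc.py <<'E'
# steps (cm; tool x=base -x, tool y=base +y) carrying a post from bearing a to b (deg), n rows, r
import numpy as np,sys
a,b=map(float,sys.argv[1:3]);n=int(sys.argv[3]);r=float(sys.argv[4]) if len(sys.argv)>4 else 15.5
s=(1-np.cos(np.linspace(0,np.pi,n+1)))/2*.5+np.linspace(0,1,n+1)*.5
t=np.radians(a+(b-a)*s);P=r*np.c_[-np.cos(t),np.sin(t)]
print(np.diff(P,axis=0).round(2).tolist())
E
python3 arc.py 135 225 15
```

```text
t 13.45 p [0.4996 0.0537 0.1759] F [0.2 0.6 0.2] open 40.1
tilt [-0.  0. -1.]
shift cm [-0.11  0.25 10.19] rz 0.0 b 82.1
[[0.65, -0.69], [0.76, -0.93], [0.82, -1.19], [0.8, -1.46], [0.69, -1.7], [0.51, -1.9], [0.27, -2.04], [0.0, -2.08], [-0.27, -2.04], [-0.51, -1.9], [-0.69, -1.7], [-0.8, -1.46], [-0.82, -1.19], [-0.76, -0.93], [-0.65, -0.69]]
```

Emit:
{"api": "send_rows", "payload": {"motion": [{"x": -0.1,"y": 0.2,"z": 2,"rx": 0,"ry": 0,"rz": 0,"jaw": 4},{"x": 0,"y": 0,"z": 2.2,"rx": 0,"ry": 0,"rz": 0,"jaw": 4},{"x": 0,"y": 0,"z": 2.2,"rx": 0,"ry": 0,"rz": 0,"jaw": 4},{"x": 0,"y": 0,"z": 2.2,"rx": 0,"ry": 0,"rz": 0,"jaw": 4},{"x": 0,"y": 0,"z": 1.6,"rx": 0,"ry": 0,"rz": 0,"jaw": 4}]}}

```text
clock: 13.95
tool_pos: [0.5014, 0.0582, 0.0727]
eef_rot: [0.067, 0.998, 0.001, 0.0]
contact_force: [0.4, 0.1, 0.5]
opening: 0.456
finger_force: 0.0
```

Emit:
{"api": "send_rows", "payload": {"motion": [{"x": 0,"y": 0,"z": 0,"rx": 0,"ry": 0,"rz": 0,"jaw": 2},{"x": 0,"y": 0,"z": 0,"rx": 0,"ry": 0,"rz": 0,"jaw": 0},{"x": 0,"y": 0,"z": 0,"rx": 0,"ry": 0,"rz": 0,"jaw": 0},{"x": 0,"y": 0,"z": 0,"rx": 0,"ry": 0,"rz": 0,"jaw": 0},{"x": 0,"y": 0,"z": 0,"rx": 0,"ry": 0,"rz": 0,"jaw": 0}]}}

```text
clock: 14.45
tool_pos: [0.5014, 0.0573, 0.0746]
eef_rot: [0.068, 0.998, 0.001, 0.001]
contact_force: [-1.6, 2.4, 3.9]
opening: 0.128
finger_force: 10.0
```

The post is gripped (11 mm opening). I carry it a quarter turn counter-clockwise.

Emit:
{"api": "send_rows", "payload": {"motion": [{"x": 0.65,"y": -0.69,"z": 0,"rx": 0,"ry": 0,"rz": 0,"jaw": 0},{"x": 0.76,"y": -0.93,"z": 0,"rx": 0,"ry": 0,"rz": 0,"jaw": 0},{"x": 0.82,"y": -1.19,"z": 0,"rx": 0,"ry": 0,"rz": 0,"jaw": 0},{"x": 0.8,"y": -1.46,"z": 0,"rx": 0,"ry": 0,"rz": 0,"jaw": 0},{"x": 0.69,"y": -1.7,"z": 0,"rx": 0,"ry": 0,"rz": 0,"jaw": 0}]}}

```text
clock: 14.95
tool_pos: [0.4552, 0.0029, 0.0743]
eef_rot: [0.067, 0.998, 0.001, 0.0]
contact_force: [-0.6, 3.3, 3.2]
opening: 0.132
finger_force: 10.0
```

Emit:
{"api": "send_rows", "payload": {"motion": [{"x": 0.51,"y": -1.9,"z": 0,"rx": 0,"ry": 0,"rz": 0,"jaw": 0},{"x": 0.27,"y": -2.04,"z": 0,"rx": 0,"ry": 0,"rz": 0,"jaw": 0},{"x": 0,"y": -2.08,"z": 0,"rx": 0,"ry": 0,"rz": 0,"jaw": 0},{"x": -0.27,"y": -2.04,"z": 0,"rx": 0,"ry": 0,"rz": 0,"jaw": 0},{"x": -0.51,"y": -1.9,"z": 0,"rx": 0,"ry": 0,"rz": 0,"jaw": 0}]}}

```text
clock: 15.45
tool_pos: [0.4412, -0.098, 0.074]
eef_rot: [0.069, 0.998, -0.0, -0.0]
contact_force: [-1.0, 3.0, 2.7]
opening: 0.131
finger_force: 10.0
```

Emit:
{"api": "send_rows", "payload": {"motion": [{"x": -0.69,"y": -1.7,"z": 0,"rx": 0,"ry": 0,"rz": 0,"jaw": 0},{"x": -0.8,"y": -1.46,"z": 0,"rx": 0,"ry": 0,"rz": 0,"jaw": 0},{"x": -0.82,"y": -1.19,"z": 0,"rx": 0,"ry": 0,"rz": 0,"jaw": 0},{"x": -0.76,"y": -0.93,"z": 0,"rx": 0,"ry": 0,"rz": 0,"jaw": 0},{"x": -0.65,"y": -0.69,"z": 0,"rx": 0,"ry": 0,"rz": 0,"jaw": 0}]}}

```text
clock: 15.95
tool_pos: [0.4705, -0.1625, 0.0739]
eef_rot: [0.07, 0.998, -0.0, -0.0]
contact_force: [-1.2, 0.7, 3.0]
opening: 0.128
finger_force: 10.0
```

```bash
python3 to.py .471 -.161 .074 82.1
```

```text
t 15.95 p [ 0.4705 -0.1625  0.0739] F [-1.2  0.7  3. ] open 11.2
tilt [-0.    -0.001 -1.   ]
shift cm [-0.03  0.16 -0.01] rz -0.001 b 82.0
```

Emit:
{"api": "send_rows", "payload": {"motion": [{"x": 0,"y": 0,"z": 0,"rx": 0,"ry": 0,"rz": 0,"jaw": 1},{"x": 0,"y": 0,"z": 0,"rx": 0,"ry": 0,"rz": 0,"jaw": 4},{"x": 0,"y": 0,"z": 0,"rx": 0,"ry": 0,"rz": 0,"jaw": 4},{"x": 0,"y": 0,"z": -2,"rx": 0,"ry": 0,"rz": 0,"jaw": 4},{"x": 0,"y": 0,"z": -4,"rx": 0,"ry": 0,"rz": 0,"jaw": 4}]}}

```text
clock: 16.45
tool_pos: [0.4686, -0.1598, 0.1322]
eef_rot: [0.068, 0.998, 0.0, -0.003]
contact_force: [1.2, 0.0, -0.1]
opening: 0.453
finger_force: 0.0
```

Emit:
{"api": "send_rows", "payload": {"motion": [{"x": 0,"y": 0,"z": -4,"rx": 0,"ry": 0,"rz": 0,"jaw": 4},{"x": 0,"y": -2,"z": -2,"rx": 0,"ry": 0,"rz": 0,"jaw": 4},{"x": 0,"y": -3,"z": 0,"rx": 0,"ry": 0,"rz": 0,"jaw": 4},{"x": 0,"y": -2,"z": 0,"rx": 0,"ry": 0,"rz": 0,"jaw": 4},{"x": 0,"y": 0,"z": 0,"rx": 0,"ry": 0,"rz": 0,"jaw": 4}]}}

```text
clock: 16.95
tool_pos: [0.4597, -0.2331, 0.1932]
eef_rot: [0.071, 0.997, -0.001, -0.001]
contact_force: [-0.1, 0.4, -0.3]
opening: 0.455
finger_force: 0.0
```

```bash
cat > both.py <<'E'
from h import *
import sys
s=cam('scene');t=cam('top')
a=t['img'][135:285,175:405,::-1];a=cv2.resize(a,(460,300),interpolation=cv2.INTER_CUBIC)  # x2
b=s['img'][150:280,200:400,::-1];b=cv2.resize(b,None,fx=2.3,fy=2.3,interpolation=cv2.INTER_CUBIC)
cv2.imwrite('pics/%s.png'%sys.argv[1],np.vstack([a,b]))
B=np.array([.5949,-.0676]);Y=-.1371
loc=lambda p:((p[:,:2]-B)@R.from_euler('z',Y).as_matrix()[:2,:2]).round(3)
m=t['img'].astype(int); r=(m[...,0]>80)&(m[...,1]<.45*m[...,0])&(m[...,2]<.5*m[...,0])
r[:, :240]=0;r[:140]=0;r[285:]=0;r[:,352:]=0
n,l,st,c=cv2.connectedComponentsWithStats(r.astype(np.uint8))
for i in range(1,n):
    if st[i,4]>8:
        p=ray(t,[c[i]],.069);print('red',st[i],p.round(3),loc(p))
y=(m[...,0]>150)&(m[...,1]>110)&(m[...,2]<.5*m[...,0]);y[:,:250]=0;y[:150]=0;y[270:]=0;y[:,380:]=0
n,l,st,c=cv2.connectedComponentsWithStats(y.astype(np.uint8))
for i in range(1,n):
    if 5<st[i,4]<60:
        p=ray(t,[c[i]],.09);q=loc(p)[0];print('yel',st[i,4],q,np.degrees(np.arctan2(q[1],q[0])).round(1),np.hypot(*q).round(3))
E
python3 both.py b6
```

```text
red [310 231  14  15 138] [[ 0.472 -0.059  0.069]] [[-0.123 -0.008]]
yel 9 [0.102 0.112] 47.7 0.151
yel 11 [ 0.109 -0.104] -43.7 0.151
yel 10 [-0.114  0.105] 137.4 0.155
yel 7 [-0.107 -0.112] -133.7 0.155
```

View pics/b6.png

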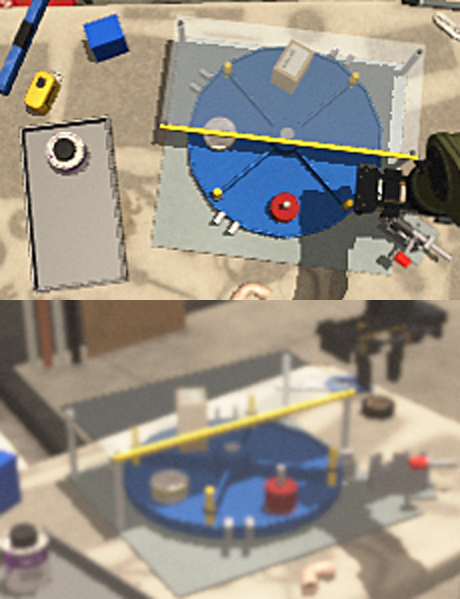

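The tin stands in the tray at (66,150). The hole saw is at the front (286,207), flux tin left (220,133), carton back (292,62), and the knob is drawn. Now the hole saw, by its shank.

```bash
python3 -c "
from h import *
t=cam('top');print(ray(t,[(318,237.3)],.099))"; python3 to.py .4735 -.057 .18 82.1
```

```text
[[ 0.4707315  -0.06012703  0.099     ]]
t 17.1 p [ 0.4612 -0.2286  0.1934] F [ 0.3  1.1 -0.8] open 40.0
tilt [-0.001  0.001 -1.   ]
shift cm [ 1.14 17.17  1.34] rz 0.002 b 82.2
```

Emit:
{"api": "send_rows", "payload": {"motion": [{"x": 0.25,"y": 3.4,"z": 0,"rx": 0,"ry": 0,"rz": 0,"jaw": 4},{"x": 0.25,"y": 3.4,"z": 0,"rx": 0,"ry": 0,"rz": 0,"jaw": 4},{"x": 0.25,"y": 3.4,"z": 0,"rx": 0,"ry": 0,"rz": 0,"jaw": 4},{"x": 0.25,"y": 3.4,"z": 0,"rx": 0,"ry": 0,"rz": 0,"jaw": 4},{"x": 0.25,"y": 3.4,"z": 0,"rx": 0,"ry": 0,"rz": 0,"jaw": 4}], "grip_force": 35}}

```text
clock: 17.6
tool_pos: [0.4718, -0.0569, 0.1936]
eef_rot: [0.067, 0.998, 0.0, -0.0]
contact_force: [0.5, -0.2, 0.3]
opening: 0.453
finger_force: 0.0
```

Emit:
{"api": "send_rows", "payload": {"motion": [{"x": 0,"y": 0,"z": 0,"rx": 0,"ry": 0,"rz": 0,"jaw": 4},{"x": 0,"y": 0,"z": 1.5,"rx": 0,"ry": 0,"rz": 0,"jaw": 4},{"x": 0,"y": 0,"z": 1.5,"rx": 0,"ry": 0,"rz": 0,"jaw": 4},{"x": 0,"y": 0,"z": 1.5,"rx": 0,"ry": 0,"rz": 0,"jaw": 4},{"x": 0,"y": 0,"z": 1.5,"rx": 0,"ry": 0,"rz": 0,"jaw": 4}]}}

```text
clock: 18.1
tool_pos: [0.4719, -0.0593, 0.1331]
eef_rot: [0.068, 0.998, 0.0, -0.0]
contact_force: [-0.1, -0.5, 0.6]
opening: 0.45
finger_force: 0.0
```

```bash
python3 to.py .472 -.058 .085 82.1
```

```text
t 18.1 p [ 0.4719 -0.0593  0.1331] F [-0.1 -0.5  0.6] open 39.6
tilt [-0.001  0.001 -1.   ]
shift cm [0.   0.13 4.81] rz 0.002 b 82.2
```

Emit:
{"api": "send_rows", "payload": {"motion": [{"x": 0,"y": 0.1,"z": 1.3,"rx": 0,"ry": 0,"rz": 0,"jaw": 4},{"x": 0,"y": 0,"z": 1.3,"rx": 0,"ry": 0,"rz": 0,"jaw": 4},{"x": 0,"y": 0,"z": 1.2,"rx": 0,"ry": 0,"rz": 0,"jaw": 4},{"x": 0,"y": 0,"z": 1,"rx": 0,"ry": 0,"rz": 0,"jaw": 4},{"x": 0,"y": 0,"z": 0,"rx": 0,"ry": 0,"rz": 0,"jaw": 2}]}}

```text
clock: 18.6
tool_pos: [0.4716, -0.0585, 0.0847]
eef_rot: [0.068, 0.998, -0.0, -0.001]
contact_force: [-0.4, -0.2, -0.9]
opening: 0.389
finger_force: 0.0
```

Emit:
{"api": "send_rows", "payload": {"motion": [{"x": 0,"y": 0,"z": 0,"rx": 0,"ry": 0,"rz": 0,"jaw": 1},{"x": 0,"y": 0,"z": 0,"rx": 0,"ry": 0,"rz": 0,"jaw": 0},{"x": 0,"y": 0,"z": 0,"rx": 0,"ry": 0,"rz": 0,"jaw": 0},{"x": 0,"y": 0,"z": 0,"rx": 0,"ry": 0,"rz": 0,"jaw": 0},{"x": 0,"y": 0,"z": -1,"rx": 0,"ry": 0,"rz": 0,"jaw": 0}]}}

```text
clock: 19.1
tool_pos: [0.4717, -0.0592, 0.0955]
eef_rot: [0.069, 0.998, -0.0, -0.001]
contact_force: [-0.1, 0.2, -0.4]
opening: 0.105
finger_force: 35.0
```

Emit:
{"api": "send_rows", "payload": {"motion": [{"x": 0,"y": 0,"z": -2,"rx": 0,"ry": 0,"rz": 0,"jaw": 0},{"x": 0,"y": 0,"z": -2.5,"rx": 0,"ry": 0,"rz": 0,"jaw": 0},{"x": 0,"y": 0,"z": -2.5,"rx": 0,"ry": 0,"rz": -0.08,"jaw": 0},{"x": 0,"y": 0,"z": -2.5,"rx": 0,"ry": 0,"rz": -0.08,"jaw": 0},{"x": 0,"y": 0,"z": -1.5,"rx": 0,"ry": 0,"rz": -0.09,"jaw": 0}]}}

```text
clock: 19.6
tool_pos: [0.4726, -0.0594, 0.2082]
eef_rot: [-0.058, 0.998, -0.0, 0.001]
contact_force: [-0.1, 0.1, -1.3]
opening: 0.109
finger_force: 35.0
```

```bash
python3 to.py .491 .301 .2 96.6 .402 .291 .2 96.6
python3 - <<'E'
from h import *
t=cam('top');m=t['img'].astype(int)
# tray corners: reproject model & compare with dark rim via view later
cv2.imwrite('pics/t7.png',cv2.resize(t['img'][135:285,175:405,::-1],None,fx=3,fy=3,interpolation=cv2.INTER_CUBIC))
E
```

```text
t 19.6 p [ 0.4726 -0.0594  0.2082] F [-0.1  0.1 -1.3] open 9.6
tilt [ 0.002 -0.001 -1.   ]
shift cm [-5.97 35.59  0.82] rz 0.0 b 96.6
shift cm [ 2.98 35.62  0.82] rz 0.0 b 96.6
```

```bash
cat > tray.py <<'E'
from h import *
t=cam('top')['img'];o=cv2.imread('pics/top0.png')[:,:,::-1]
for (x,y) in [(187,199),(229,194),(239,275),(193,280)]:
    T=np.ascontiguousarray(o[y-7:y+8,x-7:x+8]);W=np.ascontiguousarray(t[y-25:y+26,x-25:x+26])
    r=cv2.matchTemplate(W,T,cv2.TM_CCOEFF_NORMED);_,v,_,l=cv2.minMaxLoc(r);print(round(v,2),l[0]-18,l[1]-18)
E
python3 tray.py
```

```text
1.0 0 0
1.0 0 0
1.0 0 0
1.0 0 0
```

Emit:
{"api": "send_rows", "payload": {"motion": [{"x": 0.22,"y": 3.56,"z": 0,"rx": 0,"ry": 0,"rz": 0,"jaw": 0},{"x": 0.22,"y": 3.56,"z": 0,"rx": 0,"ry": 0,"rz": 0,"jaw": 0},{"x": 0.22,"y": 3.56,"z": 0,"rx": 0,"ry": 0,"rz": 0,"jaw": 0},{"x": 0.22,"y": 3.56,"z": 0,"rx": 0,"ry": 0,"rz": 0,"jaw": 0},{"x": 0.22,"y": 3.56,"z": 0,"rx": 0,"ry": 0,"rz": 0,"jaw": 0}]}}

```text
clock: 20.2
tool_pos: [0.4405, 0.1174, 0.2052]
eef_rot: [-0.055, 0.998, -0.0, -0.001]
contact_force: [-0.6, -0.3, -1.0]
opening: 0.113
finger_force: 35.0
```

Emit:
{"api": "send_rows", "payload": {"motion": [{"x": 0.22,"y": 3.56,"z": 0,"rx": 0,"ry": 0,"rz": 0,"jaw": 0},{"x": 0.22,"y": 3.56,"z": 0,"rx": 0,"ry": 0,"rz": 0,"jaw": 0},{"x": 0.22,"y": 3.56,"z": 0,"rx": 0,"ry": 0,"rz": 0,"jaw": 0},{"x": 0.22,"y": 3.56,"z": 0,"rx": 0,"ry": 0,"rz": 0,"jaw": 0},{"x": 0.22,"y": 3.56,"z": 0,"rx": 0,"ry": 0,"rz": 0,"jaw": 0}]}}

```text
clock: 20.7
tool_pos: [0.4098, 0.2929, 0.205]
eef_rot: [-0.055, 0.998, -0.001, -0.001]
contact_force: [0.7, 0.7, -0.7]
opening: 0.109
finger_force: 35.0
```

```bash
python3 tray.py; python3 to.py .41 .291 .062 96.6
```

```text
1.0 0 0
1.0 0 0
0.53 2 -16
0.62 0 0
t 20.75 p [0.4079 0.3015 0.2059] F [-1.5  7.2 -0.3] open 9.7
tilt [-0.001  0.009 -1.   ]
shift cm [-0.08 -1.06 14.39] rz 0.002 b 96.7
```

Emit:
{"api": "send_rows", "payload": {"motion": [{"x": 0,"y": 0,"z": 0,"rx": 0,"ry": 0,"rz": 0,"jaw": 0},{"x": 0,"y": 0,"z": 2,"rx": 0,"ry": 0,"rz": 0,"jaw": 0},{"x": 0,"y": 0,"z": 3,"rx": 0,"ry": 0,"rz": 0,"jaw": 0},{"x": 0,"y": 0,"z": 3,"rx": 0,"ry": 0,"rz": 0,"jaw": 0},{"x": 0,"y": 0,"z": 2,"rx": 0,"ry": 0,"rz": 0,"jaw": 0}]}}

```text
clock: 21.25
tool_pos: [0.4102, 0.2894, 0.1037]
eef_rot: [-0.054, 0.999, -0.002, -0.001]
contact_force: [-0.6, 0.4, -1.5]
opening: 0.11
finger_force: 35.0
```

```bash
python3 to.py .41 .291 .062 96.6
```

```text
t 21.25 p [0.4102 0.2894 0.1037] F [-0.6  0.4 -1.5] open 9.7
tilt [-0.002 -0.004 -1.   ]
shift cm [0.   0.16 4.17] rz -0.006 b 96.2
```

Emit:
{"api": "send_rows", "payload": {"motion": [{"x": 0,"y": 0,"z": 1.5,"rx": 0,"ry": 0,"rz": 0,"jaw": 0},{"x": 0,"y": 0,"z": 1.2,"rx": 0,"ry": 0,"rz": 0,"jaw": 0},{"x": 0,"y": 0,"z": 0.8,"rx": 0,"ry": 0,"rz": 0,"jaw": 0},{"x": 0,"y": 0,"z": 0.5,"rx": 0,"ry": 0,"rz": 0,"jaw": 0},{"x": 0,"y": 0,"z": 0.2,"rx": 0,"ry": 0,"rz": 0,"jaw": 0}]}}

```text
clock: 21.75
tool_pos: [0.4107, 0.2915, 0.0634]
eef_rot: [-0.056, 0.998, -0.0, -0.0]
contact_force: [0.3, 0.1, -1.4]
opening: 0.115
finger_force: 35.0
```

Emit:
{"api": "send_rows", "payload": {"motion": [{"x": 0,"y": 0,"z": 0,"rx": 0,"ry": 0,"rz": 0,"jaw": 0},{"x": 0,"y": 0,"z": 0,"rx": 0,"ry": 0,"rz": 0,"jaw": 1.5},{"x": 0,"y": 0,"z": 0,"rx": 0,"ry": 0,"rz": 0,"jaw": 4},{"x": 0,"y": 0,"z": 0,"rx": 0,"ry": 0,"rz": 0,"jaw": 4},{"x": 0,"y": 0,"z": -1,"rx": 0,"ry": 0,"rz": 0,"jaw": 4}]}}

```text
clock: 22.25
tool_pos: [0.4102, 0.2918, 0.0735]
eef_rot: [-0.056, 0.998, -0.001, -0.001]
contact_force: [-1.6, -0.3, 0.8]
opening: 0.42
finger_force: 0.0
```

Emit:
{"api": "send_rows", "payload": {"motion": [{"x": 0,"y": 0,"z": -3,"rx": 0,"ry": 0,"rz": 0,"jaw": 4},{"x": 0,"y": 0,"z": -3.5,"rx": 0,"ry": 0,"rz": 0,"jaw": 4},{"x": 0,"y": 0,"z": -3.5,"rx": 0,"ry": 0,"rz": 0,"jaw": 4},{"x": 0,"y": 0,"z": -2,"rx": 0,"ry": 0,"rz": 0.123,"jaw": 4},{"x": 0,"y": 0,"z": 0,"rx": 0,"ry": 0,"rz": 0.123,"jaw": 4}]}}

```text
clock: 22.75
tool_pos: [0.4118, 0.2933, 0.1973]
eef_rot: [0.07, 0.998, 0.002, 0.002]
contact_force: [0.2, 0.3, -0.3]
opening: 0.455
finger_force: 0.0
```

```bash
python3 to.py .501 .056 .18 82.1;python3 tray.py
python3 - <<'E'
from h import *
t=cam('top');m=t['img'].astype(int)
r=(m[...,0]>80)&(m[...,1]<.45*m[...,0])&(m[...,2]<.5*m[...,0]);yy,xx=np.nonzero(r[195:285,190:245]);print(len(xx),xx.mean()+190,yy.mean()+195) if len(xx) else None
y=(m[...,0]>150)&(m[...,1]>110)&(m[...,2]<.5*m[...,0]);y[:,:250]=0;y[:150]=0;y[270:]=0;y[:,380:]=0
n,l,st,c=cv2.connectedComponentsWithStats(y.astype(np.uint8))
for i in range(1,n):
    if 3<st[i,4]<60: print('yel',st[i,4],c[i].round(1),ray(t,[c[i]],.09).round(3))
E
```

```text
t 22.75 p [0.4118 0.2933 0.1973] F [ 0.2  0.3 -0.3] open 40.1
tilt [ 0.004  0.005 -1.   ]
shift cm [-12.1  -22.27   1.73] rz -0.001 b 82.0
1.0 0 0
1.0 0 0
0.59 -5 -17
0.44 3 13
yel 9 [288.4 167.9] [[0.711 0.03  0.09 ]]
yel 12 [351.8 172.9] [[ 0.689 -0.185  0.09 ]]
yel 10 [283.3 230.7] [[0.496 0.052 0.09 ]]
yel 9 [349. 236.] [[ 0.474 -0.163  0.09 ]]
```

Emit:
{"api": "send_rows", "payload": {"motion": [{"x": -2,"y": -3.7,"z": 0,"rx": 0,"ry": 0,"rz": 0,"jaw": 4},{"x": -2,"y": -3.7,"z": 0,"rx": 0,"ry": 0,"rz": 0,"jaw": 4},{"x": -2,"y": -3.7,"z": 0,"rx": 0,"ry": 0,"rz": 0,"jaw": 4},{"x": -2,"y": -3.7,"z": 0,"rx": 0,"ry": 0,"rz": 0,"jaw": 4},{"x": -2,"y": -3.7,"z": 0,"rx": 0,"ry": 0,"rz": 0,"jaw": 4}], "grip_force": 10}}

```text
clock: 23.35
tool_pos: [0.485, 0.0937, 0.1936]
eef_rot: [0.065, 0.998, -0.0, -0.001]
contact_force: [-0.1, 0.9, 0.6]
opening: 0.455
finger_force: 0.0
```

Emit:
{"api": "send_rows", "payload": {"motion": [{"x": -2,"y": -3.7,"z": 1,"rx": 0,"ry": 0,"rz": 0,"jaw": 4},{"x": 0,"y": 0,"z": 2,"rx": 0,"ry": 0,"rz": 0,"jaw": 4},{"x": 0,"y": 0,"z": 2,"rx": 0,"ry": 0,"rz": 0,"jaw": 4},{"x": 0,"y": 0,"z": 1,"rx": 0,"ry": 0,"rz": 0,"jaw": 4},{"x": 0,"y": 0,"z": 0,"rx": 0,"ry": 0,"rz": 0,"jaw": 4}]}}

```text
clock: 23.85
tool_pos: [0.4988, 0.0561, 0.1326]
eef_rot: [0.066, 0.998, -0.0, -0.002]
contact_force: [0.2, 0.5, 0.5]
opening: 0.453
finger_force: 0.0
```

```bash
python3 to.py .5 .056 .074 82.1
```

```text
t 23.85 p [0.4988 0.0561 0.1326] F [0.2 0.5 0.5] open 39.9
tilt [-0.003 -0.001 -1.   ]
shift cm [-0.12  0.    5.86] rz 0.007 b 82.5
```

Emit:
{"api": "send_rows", "payload": {"motion": [{"x": -0.1,"y": 0,"z": 2,"rx": 0,"ry": 0,"rz": 0,"jaw": 4},{"x": 0,"y": 0,"z": 2,"rx": 0,"ry": 0,"rz": 0,"jaw": 4},{"x": 0,"y": 0,"z": 1.8,"rx": 0,"ry": 0,"rz": 0,"jaw": 4},{"x": 0,"y": 0,"z": 0,"rx": 0,"ry": 0,"rz": 0,"jaw": 2},{"x": 0,"y": 0,"z": 0,"rx": 0,"ry": 0,"rz": 0,"jaw": 0}]}}

```text
clock: 24.35
tool_pos: [0.5012, 0.0565, 0.0764]
eef_rot: [0.066, 0.998, 0.0, 0.0]
contact_force: [0.0, 0.2, 0.7]
opening: 0.299
finger_force: 0.0
```

Emit:
{"api": "send_rows", "payload": {"motion": [{"x": 0,"y": 0,"z": 0,"rx": 0,"ry": 0,"rz": 0,"jaw": 0},{"x": 0,"y": 0,"z": 0,"rx": 0,"ry": 0,"rz": 0,"jaw": 0},{"x": 0,"y": 0,"z": 0,"rx": 0,"ry": 0,"rz": 0,"jaw": 0},{"x": 0.65,"y": -0.69,"z": 0,"rx": 0,"ry": 0,"rz": 0,"jaw": 0},{"x": 0.76,"y": -0.93,"z": 0,"rx": 0,"ry": 0,"rz": 0,"jaw": 0}]}}

```text
clock: 24.85
tool_pos: [0.4871, 0.0425, 0.0766]
eef_rot: [0.067, 0.998, 0.001, 0.003]
contact_force: [4.8, -2.3, 6.1]
opening: 0.132
finger_force: 10.0
```

Emit:
{"api": "send_rows", "payload": {"motion": [{"x": 0.82,"y": -1.19,"z": 0,"rx": 0,"ry": 0,"rz": 0,"jaw": 0},{"x": 0.8,"y": -1.46,"z": 0,"rx": 0,"ry": 0,"rz": 0,"jaw": 0},{"x": 0.69,"y": -1.7,"z": 0,"rx": 0,"ry": 0,"rz": 0,"jaw": 0},{"x": 0.51,"y": -1.9,"z": 0,"rx": 0,"ry": 0,"rz": 0,"jaw": 0},{"x": 0.27,"y": -2.04,"z": 0,"rx": 0,"ry": 0,"rz": 0,"jaw": 0}]}}

```text
clock: 25.35
tool_pos: [0.4428, -0.0349, 0.0764]
eef_rot: [0.065, 0.998, 0.002, 0.001]
contact_force: [1.6, 2.6, 6.8]
opening: 0.135
finger_force: 10.0
```

Emit:
{"api": "send_rows", "payload": {"motion": [{"x": 0,"y": -2.08,"z": 0,"rx": 0,"ry": 0,"rz": 0,"jaw": 0},{"x": -0.27,"y": -2.04,"z": 0,"rx": 0,"ry": 0,"rz": 0,"jaw": 0},{"x": -0.51,"y": -1.9,"z": 0,"rx": 0,"ry": 0,"rz": 0,"jaw": 0},{"x": -0.69,"y": -1.7,"z": 0,"rx": 0,"ry": 0,"rz": 0,"jaw": 0},{"x": -0.8,"y": -1.46,"z": 0,"rx": 0,"ry": 0,"rz": 0,"jaw": 0}]}}

```text
clock: 25.85
tool_pos: [0.452, -0.1299, 0.076]
eef_rot: [0.066, 0.998, 0.001, -0.001]
contact_force: [0.1, 2.1, 3.0]
opening: 0.128
finger_force: 10.0
```

Emit:
{"api": "send_rows", "payload": {"motion": [{"x": -0.82,"y": -1.19,"z": 0,"rx": 0,"ry": 0,"rz": 0,"jaw": 0},{"x": -0.76,"y": -0.93,"z": 0,"rx": 0,"ry": 0,"rz": 0,"jaw": 0},{"x": -0.65,"y": -0.69,"z": 0,"rx": 0,"ry": 0,"rz": 0,"jaw": 0},{"x": 0,"y": 0,"z": 0,"rx": 0,"ry": 0,"rz": 0,"jaw": 0},{"x": 0,"y": 0,"z": 0,"rx": 0,"ry": 0,"rz": 0,"jaw": 0}]}}

```text
clock: 26.35
tool_pos: [0.4711, -0.1614, 0.0759]
eef_rot: [0.067, 0.998, -0.0, -0.0]
contact_force: [-0.3, -1.1, 5.8]
opening: 0.13
finger_force: 10.0
```

```bash
python3 to.py .471 -.161 .074 82.1
```

```text
t 26.35 p [ 0.4711 -0.1614  0.0759] F [-0.3 -1.1  5.8] open 11.4
tilt [-0.001 -0.001 -1.   ]
shift cm [0.02 0.04 0.19] rz 0.004 b 82.3
```

Emit:
{"api": "send_rows", "payload": {"motion": [{"x": 0,"y": 0,"z": 0,"rx": 0,"ry": 0,"rz": 0,"jaw": 2},{"x": 0,"y": 0,"z": 0,"rx": 0,"ry": 0,"rz": 0,"jaw": 4},{"x": 0,"y": 0,"z": 0,"rx": 0,"ry": 0,"rz": 0,"jaw": 4},{"x": 0,"y": 0,"z": -2.4,"rx": 0,"ry": 0,"rz": 0,"jaw": 4},{"x": 0,"y": 0,"z": -3,"rx": 0,"ry": 0,"rz": 0,"jaw": 4}]}}

```text
clock: 26.85
tool_pos: [0.4705, -0.1605, 0.1292]
eef_rot: [0.066, 0.998, 0.0, -0.002]
contact_force: [0.7, -0.8, 0.3]
opening: 0.456
finger_force: 0.0
```

Emit:
{"api": "send_rows", "payload": {"motion": [{"x": 0,"y": 1,"z": -2.5,"rx": 0,"ry": 0,"rz": 0,"jaw": 4},{"x": 0,"y": 4,"z": 0,"rx": 0,"ry": 0,"rz": 0,"jaw": 4},{"x": 0,"y": 4,"z": 0,"rx": 0,"ry": 0,"rz": 0,"jaw": 4},{"x": 0,"y": 4,"z": 0,"rx": 0,"ry": 0,"rz": 0,"jaw": 4},{"x": 0,"y": 4,"z": 0,"rx": 0,"ry": 0,"rz": 0,"jaw": 4}]}}

```text
clock: 27.35
tool_pos: [0.4941, 0.009, 0.1546]
eef_rot: [0.067, 0.998, -0.0, -0.0]
contact_force: [1.4, -0.1, 0.4]
opening: 0.451
finger_force: 0.0
```

Emit:
{"api": "send_rows", "payload": {"motion": [{"x": 0,"y": 3,"z": 0,"rx": 0,"ry": 0,"rz": 0,"jaw": 4},{"x": 0,"y": 1.9,"z": 0,"rx": 0,"ry": 0,"rz": 0,"jaw": 4},{"x": 0,"y": 0,"z": 0,"rx": 0,"ry": 0,"rz": 0,"jaw": 4},{"x": 0,"y": 0,"z": 2,"rx": 0,"ry": 0,"rz": 0,"jaw": 4},{"x": 0,"y": 0,"z": 1,"rx": 0,"ry": 0,"rz": 0,"jaw": 4}]}}

```text
clock: 27.85
tool_pos: [0.5001, 0.0541, 0.1236]
eef_rot: [0.067, 0.998, -0.001, -0.001]
contact_force: [-0.7, -0.4, -0.6]
opening: 0.455
finger_force: 0.0
```

```bash
python3 to.py .501 .056 .075 82.1
python3 - <<'E'
from h import *
t=cam('top');m=t['img'].astype(int)
cv2.imwrite('pics/t8.png',cv2.resize(t['img'][135:285,175:405,::-1],None,fx=2.5,fy=2.5,interpolation=cv2.INTER_CUBIC))
E
```

```text
t 27.85 p [0.5001 0.0541 0.1236] F [-0.7 -0.4 -0.6] open 40.1
tilt [-0.002 -0.002 -1.   ]
shift cm [-0.07  0.2   4.86] rz 0.003 b 82.3
```

View pics/t8.png

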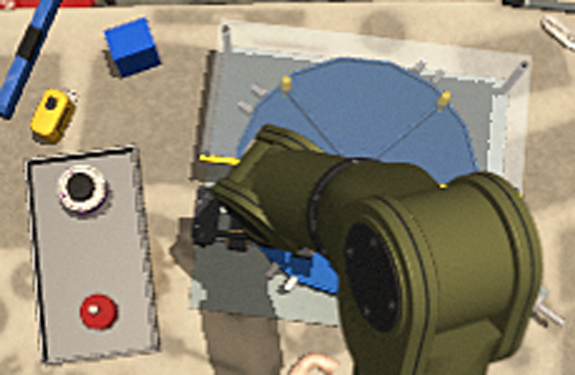

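Both the tin (82,188) and the hole saw (98,312) are in the tray. One more quarter turn brings the carton to the front.

Emit:
{"api": "send_rows", "payload": {"motion": [{"x": 0,"y": 0.2,"z": 1.8,"rx": 0,"ry": 0,"rz": 0,"jaw": 4},{"x": 0,"y": 0,"z": 1.8,"rx": 0,"ry": 0,"rz": 0,"jaw": 4},{"x": 0,"y": 0,"z": 1.2,"rx": 0,"ry": 0,"rz": 0,"jaw": 4},{"x": 0,"y": 0,"z": 0,"rx": 0,"ry": 0,"rz": 0,"jaw": 2},{"x": 0,"y": 0,"z": 0,"rx": 0,"ry": 0,"rz": 0,"jaw": 0}]}}

```text
clock: 28.4
tool_pos: [0.5011, 0.0572, 0.0769]
eef_rot: [0.067, 0.998, -0.0, -0.0]
contact_force: [0.1, 0.3, -0.4]
opening: 0.293
finger_force: 0.0
```

Emit:
{"api": "send_rows", "payload": {"motion": [{"x": 0,"y": 0,"z": 0,"rx": 0,"ry": 0,"rz": 0,"jaw": 0},{"x": 0,"y": 0,"z": 0,"rx": 0,"ry": 0,"rz": 0,"jaw": 0},{"x": 0,"y": 0,"z": 0,"rx": 0,"ry": 0,"rz": 0,"jaw": 0},{"x": 0.65,"y": -0.69,"z": 0,"rx": 0,"ry": 0,"rz": 0,"jaw": 0},{"x": 0.76,"y": -0.93,"z": 0,"rx": 0,"ry": 0,"rz": 0,"jaw": 0}]}}

```text
clock: 28.9
tool_pos: [0.4871, 0.0445, 0.0774]
eef_rot: [0.067, 0.998, 0.001, 0.002]
contact_force: [4.4, -1.9, 1.3]
opening: 0.13
finger_force: 10.0
```

Emit:
{"api": "send_rows", "payload": {"motion": [{"x": 0.82,"y": -1.19,"z": 0,"rx": 0,"ry": 0,"rz": 0,"jaw": 0},{"x": 0.8,"y": -1.46,"z": 0,"rx": 0,"ry": 0,"rz": 0,"jaw": 0},{"x": 0.69,"y": -1.7,"z": 0,"rx": 0,"ry": 0,"rz": 0,"jaw": 0},{"x": 0.51,"y": -1.9,"z": 0,"rx": 0,"ry": 0,"rz": 0,"jaw": 0},{"x": 0.27,"y": -2.04,"z": 0,"rx": 0,"ry": 0,"rz": 0,"jaw": 0}]}}

```text
clock: 29.4
tool_pos: [0.4418, -0.0335, 0.0771]
eef_rot: [0.065, 0.998, 0.001, -0.001]
contact_force: [-0.5, 2.2, 5.3]
opening: 0.13
finger_force: 10.0
```

Emit:
{"api": "send_rows", "payload": {"motion": [{"x": 0,"y": -2.08,"z": 0,"rx": 0,"ry": 0,"rz": 0,"jaw": 0},{"x": -0.27,"y": -2.04,"z": 0,"rx": 0,"ry": 0,"rz": 0,"jaw": 0},{"x": -0.51,"y": -1.9,"z": 0,"rx": 0,"ry": 0,"rz": 0,"jaw": 0},{"x": -0.69,"y": -1.7,"z": 0,"rx": 0,"ry": 0,"rz": 0,"jaw": 0},{"x": -0.8,"y": -1.46,"z": 0,"rx": 0,"ry": 0,"rz": 0,"jaw": 0}]}}

```text
clock: 29.9
tool_pos: [0.4517, -0.1289, 0.0768]
eef_rot: [0.067, 0.998, 0.0, -0.001]
contact_force: [-0.8, 3.0, 1.1]
opening: 0.133
finger_force: 10.0
```

Emit:
{"api": "send_rows", "payload": {"motion": [{"x": -0.82,"y": -1.19,"z": 0,"rx": 0,"ry": 0,"rz": 0,"jaw": 0},{"x": -0.76,"y": -0.93,"z": 0,"rx": 0,"ry": 0,"rz": 0,"jaw": 0},{"x": -0.65,"y": -0.69,"z": 0,"rx": 0,"ry": 0,"rz": 0,"jaw": 0},{"x": 0,"y": 0,"z": 0,"rx": 0,"ry": 0,"rz": 0,"jaw": 0},{"x": 0,"y": 0,"z": 0,"rx": 0,"ry": 0,"rz": 0,"jaw": 4}]}}

```text
clock: 30.4
tool_pos: [0.4713, -0.1593, 0.0765]
eef_rot: [0.067, 0.998, 0.0, -0.0]
contact_force: [-0.6, -0.2, -1.1]
opening: 0.195
finger_force: 0.0
```

Emit:
{"api": "send_rows", "payload": {"motion": [{"x": 0,"y": 0,"z": 0,"rx": 0,"ry": 0,"rz": 0,"jaw": 4},{"x": 0,"y": 0,"z": 0,"rx": 0,"ry": 0,"rz": 0,"jaw": 4},{"x": 0,"y": 0,"z": -3,"rx": 0,"ry": 0,"rz": 0,"jaw": 4},{"x": 0,"y": 0,"z": -4,"rx": 0,"ry": 0,"rz": 0,"jaw": 4},{"x": 0,"y": -3,"z": -4,"rx": 0,"ry": 0,"rz": 0,"jaw": 4}]}}

```text
clock: 30.9
tool_pos: [0.4688, -0.184, 0.188]
eef_rot: [0.062, 0.998, 0.002, 0.0]
contact_force: [0.4, -1.4, -0.1]
opening: 0.447
finger_force: 0.0
```

Emit:
{"api": "send_rows", "payload": {"motion": [{"x": 0,"y": -4,"z": -1,"rx": 0,"ry": 0,"rz": 0,"jaw": 4},{"x": 0,"y": -3,"z": 0,"rx": 0,"ry": 0,"rz": 0,"jaw": 6},{"x": 0,"y": -2,"z": 0,"rx": 0,"ry": 0,"rz": 0,"jaw": 8},{"x": 0,"y": 0,"z": 0,"rx": 0,"ry": 0,"rz": 0,"jaw": 8.5},{"x": 0,"y": 0,"z": 0,"rx": 0,"ry": 0,"rz": 0,"jaw": 8.5}]}}

```text
clock: 31.4
tool_pos: [0.456, -0.2769, 0.1965]
eef_rot: [0.067, 0.998, 0.001, -0.0]
contact_force: [0.0, 0.8, -0.4]
opening: 0.79
finger_force: 0.0
```

```bash
sed -i 's/a=t\[.img.\].*/a=cv2.resize(t["img"][175:275,180:370,::-1],(760,400),interpolation=cv2.INTER_CUBIC)/; s/b=s\[.img.\].*/b=cv2.resize(s["img"][180:275,215:405,::-1],(390,195),interpolation=cv2.INTER_CUBIC);b=np.pad(b,((0,0),(0,370),(0,0)))/' both.py; python3 both.py b9
```

```text
yel 8 [0.104 0.109] 46.3 0.151
yel 10 [ 0.108 -0.108] -45.0 0.153
yel 11 [-0.112  0.108] 136.0 0.156
yel 6 [-0.11  -0.111] -134.7 0.156
```

View pics/b9.png

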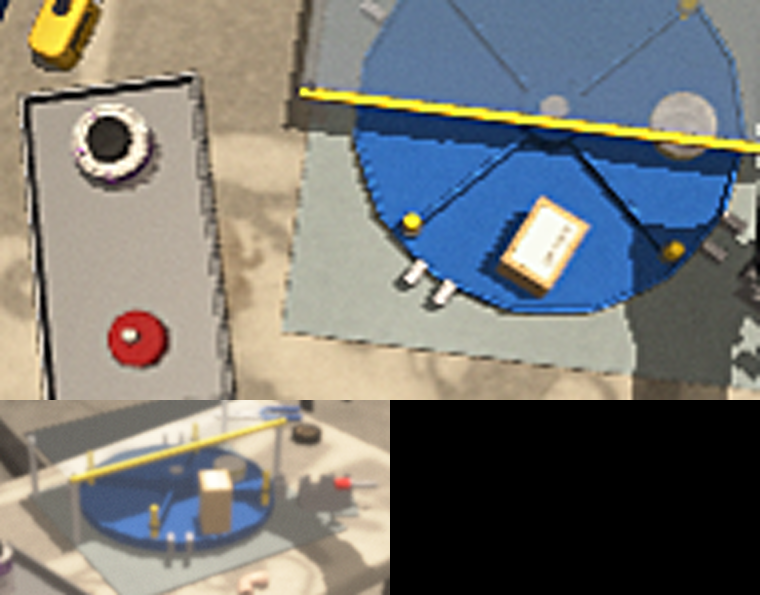

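The carton is at the front; its top corners are at (541,195), (589,228), (543,283) and (499,258). The flux tin is on the right at (683,124).

```bash
python3 - <<'E'
from h import *
t=cam('top')
c=np.array([(541,195),(589,228),(543,284),(498,258)])/4+[180-.4,175-.4]
p=ray(t,c,.114);print(p.round(3),p.mean(0).round(4));d=[p[(i+1)%4]-p[i] for i in range(4)]
print([(np.linalg.norm(v).round(3),np.degrees(np.arctan2(v[1],v[0])).round(1)) for v in d])
B=np.array([.5949,-.0676]);print((p.mean(0)[:2]-B)@R.from_euler('z',-.1371).as_matrix()[:2,:2])
E
python3 to.py .48 -.065 .195 60
```

```text
[[ 0.515 -0.05   0.114]
 [ 0.487 -0.088  0.114]
 [ 0.442 -0.049  0.114]
 [ 0.464 -0.014  0.114]] [ 0.477  -0.0503  0.114 ]
[(np.float64(0.047), np.float64(-126.3)), (np.float64(0.059), np.float64(138.8)), (np.float64(0.042), np.float64(58.5)), (np.float64(0.062), np.float64(-35.9))]
[-0.11920766  0.00106548]
t 31.55 p [ 0.4565 -0.276   0.1967] F [ 0.5  0.6 -0.6] open 81.4
tilt [ 0.     0.001 -1.   ]
shift cm [ 8.51 19.45  0.17] rz 0.393 b 82.5
```

Emit:
{"api": "send_rows", "payload": {"motion": [{"x": 0,"y": 0,"z": 0,"rx": 0,"ry": 0,"rz": 0.124,"jaw": 7},{"x": 0,"y": 0,"z": 0,"rx": 0,"ry": 0,"rz": 0.124,"jaw": 7},{"x": 0,"y": 0,"z": 0,"rx": 0,"ry": 0,"rz": 0.124,"jaw": 7},{"x": 0,"y": 0,"z": 0,"rx": 0,"ry": 0,"rz": 0.124,"jaw": 7},{"x": 2,"y": 3.3,"z": 0,"rx": 0,"ry": 0,"rz": 0,"jaw": 7}], "grip_force": 25}}

```text
clock: 32.05
tool_pos: [0.4589, -0.243, 0.1963]
eef_rot: [0.314, 0.949, -0.002, 0.0]
contact_force: [0.4, -0.1, 0.0]
opening: 0.791
finger_force: 0.0
```

Emit:
{"api": "send_rows", "payload": {"motion": [{"x": 2.4,"y": 4,"z": 0,"rx": 0,"ry": 0,"rz": 0,"jaw": 7},{"x": 2.4,"y": 4,"z": 0,"rx": 0,"ry": 0,"rz": 0,"jaw": 7},{"x": 2.4,"y": 4,"z": 0,"rx": 0,"ry": 0,"rz": 0,"jaw": 7},{"x": 2.4,"y": 4,"z": 0,"rx": 0,"ry": 0,"rz": 0,"jaw": 7},{"x": 0,"y": 0,"z": 0,"rx": 0,"ry": 0,"rz": 0,"jaw": 7}]}}

```text
clock: 32.55
tool_pos: [0.4771, -0.0438, 0.1976]
eef_rot: [0.302, 0.953, 0.003, 0.001]
contact_force: [0.1, -0.7, -0.5]
opening: 0.796
finger_force: 0.0
```

Emit:
{"api": "send_rows", "payload": {"motion": [{"x": 0,"y": 0,"z": 1,"rx": 0,"ry": 0,"rz": 0,"jaw": 7},{"x": 0,"y": 0,"z": 2,"rx": 0,"ry": 0,"rz": 0,"jaw": 7},{"x": 0,"y": 0,"z": 2,"rx": 0,"ry": 0,"rz": 0,"jaw": 7},{"x": 0,"y": 0,"z": 1,"rx": 0,"ry": 0,"rz": 0,"jaw": 7},{"x": 0,"y": 0,"z": 0,"rx": 0,"ry": 0,"rz": 0,"jaw": 7}]}}

```text
clock: 33.05
tool_pos: [0.4747, -0.0546, 0.1353]
eef_rot: [0.31, 0.951, -0.001, -0.002]
contact_force: [-0.4, 0.3, -0.2]
opening: 0.799
finger_force: 0.0
```

```bash
python3 to.py .477 -.05 .084 54
```

```text
t 33.05 p [ 0.4747 -0.0546  0.1353] F [-0.4  0.3 -0.2] open 70.3
tilt [-0.003 -0.    -1.   ]
shift cm [0.08 0.51 5.13] rz -0.003 b 53.9
```

Emit:
{"api": "send_rows", "payload": {"motion": [{"x": 0.1,"y": 0.4,"z": 1,"rx": 0,"ry": 0,"rz": 0,"jaw": 7},{"x": 0,"y": 0,"z": 1.2,"rx": 0,"ry": 0,"rz": 0,"jaw": 7},{"x": 0,"y": 0,"z": 1.2,"rx": 0,"ry": 0,"rz": 0,"jaw": 7},{"x": 0,"y": 0,"z": 1,"rx": 0,"ry": 0,"rz": 0,"jaw": 7},{"x": 0,"y": 0,"z": 0.7,"rx": 0,"ry": 0,"rz": 0,"jaw": 7}]}}

```text
clock: 33.55
tool_pos: [0.4776, -0.0498, 0.0852]
eef_rot: [0.31, 0.951, 0.0, 0.0]
contact_force: [0.5, -0.3, -0.9]
opening: 0.79
finger_force: 0.0
```

Emit:
{"api": "send_rows", "payload": {"motion": [{"x": 0,"y": 0,"z": 0,"rx": 0,"ry": 0,"rz": 0,"jaw": 5},{"x": 0,"y": 0,"z": 0,"rx": 0,"ry": 0,"rz": 0,"jaw": 3.5},{"x": 0,"y": 0,"z": 0,"rx": 0,"ry": 0,"rz": 0,"jaw": 3.5},{"x": 0,"y": 0,"z": 0,"rx": 0,"ry": 0,"rz": 0,"jaw": 3.5},{"x": 0,"y": 0,"z": 0,"rx": 0,"ry": 0,"rz": 0,"jaw": 3.5}]}}

```text
clock: 34.05
tool_pos: [0.4773, -0.0502, 0.086]
eef_rot: [0.31, 0.951, -0.0, 0.0]
contact_force: [-1.2, -0.6, 3.9]
opening: 0.523
finger_force: 24.7
```

Emit:
{"api": "send_rows", "payload": {"motion": [{"x": 0,"y": 0,"z": -1,"rx": 0,"ry": 0,"rz": 0,"jaw": 3.5},{"x": 0,"y": 0,"z": -2,"rx": 0,"ry": 0,"rz": 0,"jaw": 3.5},{"x": 0,"y": 0,"z": -3,"rx": 0,"ry": 0,"rz": 0,"jaw": 3.5},{"x": 0,"y": 0,"z": -3,"rx": 0,"ry": 0,"rz": 0,"jaw": 3.5},{"x": 0,"y": 0,"z": -3,"rx": 0,"ry": 0,"rz": 0,"jaw": 3.5}]}}

```text
clock: 34.55
tool_pos: [0.4766, -0.05, 0.207]
eef_rot: [0.31, 0.951, -0.0, -0.001]
contact_force: [-0.1, -1.0, -6.5]
opening: 0.518
finger_force: 24.7
```

```bash
python3 tray.py; python3 to.py .49 .301 .2 96.6
```

```text
1.0 0 0
1.0 0 0
1.0 0 0
1.0 0 0
t 34.6 p [ 0.4789 -0.0498  0.2109] F [ 1.8  0.6 -2. ] open 45.6
tilt [ 0.006 -0.    -1.   ]
shift cm [-5.13 34.72  1.09] rz -0.745 b 53.9
```

Emit:
{"api": "send_rows", "payload": {"motion": [{"x": 0,"y": 0,"z": 0,"rx": 0,"ry": 0,"rz": -0.148,"jaw": 3.5},{"x": 0,"y": 0,"z": 0,"rx": 0,"ry": 0,"rz": -0.148,"jaw": 3.5},{"x": 0,"y": 0,"z": 0,"rx": 0,"ry": 0,"rz": -0.148,"jaw": 3.5},{"x": 0,"y": 0,"z": 0,"rx": 0,"ry": 0,"rz": -0.148,"jaw": 3.5},{"x": 0,"y": 0,"z": 0,"rx": 0,"ry": 0,"rz": -0.148,"jaw": 3.5}]}}

```text
clock: 35.1
tool_pos: [0.4766, -0.0502, 0.2051]
eef_rot: [-0.058, 0.998, -0.0, -0.001]
contact_force: [-0.9, -0.1, -5.6]
opening: 0.523
finger_force: 24.7
```

Emit:
{"api": "send_rows", "payload": {"motion": [{"x": -0.51,"y": 3.47,"z": 0,"rx": 0,"ry": 0,"rz": 0,"jaw": 3.5},{"x": -0.51,"y": 3.47,"z": 0,"rx": 0,"ry": 0,"rz": 0,"jaw": 3.5},{"x": -0.51,"y": 3.47,"z": 0,"rx": 0,"ry": 0,"rz": 0,"jaw": 3.5},{"x": -0.51,"y": 3.47,"z": 0,"rx": 0,"ry": 0,"rz": 0,"jaw": 3.5},{"x": -0.51,"y": 3.47,"z": 0,"rx": 0,"ry": 0,"rz": 0,"jaw": 3.5}]}}

```text
clock: 35.6
tool_pos: [0.483, 0.1261, 0.2051]
eef_rot: [-0.055, 0.998, -0.0, -0.001]
contact_force: [0.7, 0.0, -6.3]
opening: 0.519
finger_force: 24.7
```

Emit:
{"api": "send_rows", "payload": {"motion": [{"x": -0.51,"y": 3.47,"z": 0,"rx": 0,"ry": 0,"rz": 0,"jaw": 3.5},{"x": -0.51,"y": 3.47,"z": 0,"rx": 0,"ry": 0,"rz": 0,"jaw": 3.5},{"x": -0.51,"y": 3.47,"z": 0,"rx": 0,"ry": 0,"rz": 0,"jaw": 3.5},{"x": -0.51,"y": 3.47,"z": 0,"rx": 0,"ry": 0,"rz": 0,"jaw": 3.5},{"x": -0.51,"y": 3.47,"z": 0,"rx": 0,"ry": 0,"rz": 0,"jaw": 3.5}]}}

```text
clock: 36.1
tool_pos: [0.4893, 0.3011, 0.2047]
eef_rot: [-0.055, 0.998, -0.001, -0.001]
contact_force: [1.2, -0.9, -5.7]
opening: 0.522
finger_force: 24.7
```

Emit:
{"api": "send_rows", "payload": {"motion": [{"x": 0,"y": 0,"z": 0,"rx": 0,"ry": 0,"rz": 0,"jaw": 3.5},{"x": 0,"y": 0,"z": 1,"rx": 0,"ry": 0,"rz": 0,"jaw": 3.5},{"x": 0,"y": 0,"z": 2,"rx": 0,"ry": 0,"rz": 0,"jaw": 3.5},{"x": 0,"y": 0,"z": 1,"rx": 0,"ry": 0,"rz": 0,"jaw": 3.5},{"x": 0,"y": 0,"z": 0,"rx": 0,"ry": 0,"rz": 0,"jaw": 3.5}]}}

```text
clock: 36.6
tool_pos: [0.4891, 0.2979, 0.1634]
eef_rot: [-0.054, 0.999, -0.002, -0.002]
contact_force: [0.4, 0.7, -6.1]
opening: 0.522
finger_force: 24.7
```

```bash
python3 tray.py; python3 to.py .4885 .301 .062 96.6
```

```text
0.3 15 15
0.44 0 0
0.59 12 -3
1.0 0 0
t 36.65 p [0.4896 0.299  0.1646] F [-0.8  0.6 -5.5] open 46.3
tilt [-0.002 -0.002 -1.   ]
shift cm [ 0.09  0.21 10.26] rz -0.006 b 96.3
```

Emit:
{"api": "send_rows", "payload": {"motion": [{"x": 0,"y": 0.1,"z": 2,"rx": 0,"ry": 0,"rz": 0,"jaw": 3.5},{"x": 0,"y": 0,"z": 2.5,"rx": 0,"ry": 0,"rz": 0,"jaw": 3.5},{"x": 0,"y": 0,"z": 2.5,"rx": 0,"ry": 0,"rz": 0,"jaw": 3.5},{"x": 0,"y": 0,"z": 1.5,"rx": 0,"ry": 0,"rz": 0,"jaw": 3.5},{"x": 0,"y": 0,"z": 0.8,"rx": 0,"ry": 0,"rz": 0,"jaw": 3.5}]}}

```text
clock: 37.15
tool_pos: [0.4899, 0.3013, 0.072]
eef_rot: [-0.055, 0.998, -0.0, -0.0]
contact_force: [0.0, -0.0, -5.5]
opening: 0.524
finger_force: 24.7
```

Emit:
{"api": "send_rows", "payload": {"motion": [{"x": 0,"y": 0,"z": 0.5,"rx": 0,"ry": 0,"rz": 0,"jaw": 3.5},{"x": 0,"y": 0,"z": 0.3,"rx": 0,"ry": 0,"rz": 0,"jaw": 3.5},{"x": 0,"y": 0,"z": 0.1,"rx": 0,"ry": 0,"rz": 0,"jaw": 3.5},{"x": 0,"y": 0,"z": 0,"rx": 0,"ry": 0,"rz": 0,"jaw": 3.5},{"x": 0,"y": 0,"z": 0,"rx": 0,"ry": 0,"rz": 0,"jaw": 5}]}}

```text
clock: 37.65
tool_pos: [0.4905, 0.3023, 0.0647]
eef_rot: [-0.055, 0.998, 0.001, 0.001]
contact_force: [0.3, 0.1, -0.3]
opening: 0.563
finger_force: 0.0
```

Emit:
{"api": "send_rows", "payload": {"motion": [{"x": 0,"y": 0,"z": 0,"rx": 0,"ry": 0,"rz": 0,"jaw": 7},{"x": 0,"y": 0,"z": 0,"rx": 0,"ry": 0,"rz": 0,"jaw": 7},{"x": 0,"y": 0,"z": 0,"rx": 0,"ry": 0,"rz": 0,"jaw": 7},{"x": 0,"y": 0,"z": -2,"rx": 0,"ry": 0,"rz": 0,"jaw": 7},{"x": 0,"y": 0,"z": -4,"rx": 0,"ry": 0,"rz": 0,"jaw": 7}]}}

```text
clock: 38.15
tool_pos: [0.4885, 0.3003, 0.1223]
eef_rot: [-0.055, 0.998, -0.002, -0.002]
contact_force: [1.2, -0.2, 0.6]
opening: 0.799
finger_force: 0.0
```

Emit:
{"api": "send_rows", "payload": {"motion": [{"x": 0,"y": 0,"z": -4,"rx": 0,"ry": 0,"rz": 0,"jaw": 6},{"x": 0,"y": 0,"z": -3,"rx": 0,"ry": 0,"rz": 0.12,"jaw": 4},{"x": 0,"y": 0,"z": -1,"rx": 0,"ry": 0,"rz": 0.128,"jaw": 4},{"x": 0,"y": 0,"z": 0,"rx": 0,"ry": 0,"rz": 0,"jaw": 4},{"x": 0,"y": 0,"z": 0,"rx": 0,"ry": 0,"rz": 0,"jaw": 4}]}}

```text
clock: 38.65
tool_pos: [0.4897, 0.3012, 0.2034]
eef_rot: [0.067, 0.998, -0.0, 0.0]
contact_force: [0.2, -0.1, 0.6]
opening: 0.457
finger_force: 0.0
```

```bash
python3 to.py .4715 -.161 .19 82.1; python3 both.py b10; python3 arc.py 225 135 15
```

```text
t 38.65 p [0.4897 0.3012 0.2034] F [ 0.2 -0.1  0.6] open 40.2
tilt [ 0.    -0.001 -1.   ]
shift cm [ -4.55 -46.04   1.34] rz 0.003 b 82.3
yel 8 [0.105 0.11 ] 46.3 0.152
yel 11 [ 0.107 -0.107] -45.0 0.151
yel 10 [-0.11 -0.11] -135.0 0.156
[[0.65, 0.69], [0.76, 0.93], [0.82, 1.19], [0.8, 1.46], [0.69, 1.7], [0.51, 1.9], [0.27, 2.04], [0.0, 2.08], [-0.27, 2.04], [-0.51, 1.9], [-0.69, 1.7], [-0.8, 1.46], [-0.82, 1.19], [-0.76, 0.93], [-0.65, 0.69]]
```

Emit:
{"api": "send_rows", "payload": {"motion": [{"x": -0.38,"y": -3.84,"z": 0,"rx": 0,"ry": 0,"rz": 0,"jaw": 4},{"x": -0.38,"y": -3.84,"z": 0,"rx": 0,"ry": 0,"rz": 0,"jaw": 4},{"x": -0.38,"y": -3.84,"z": 0,"rx": 0,"ry": 0,"rz": 0,"jaw": 4},{"x": -0.38,"y": -3.84,"z": 0,"rx": 0,"ry": 0,"rz": 0,"jaw": 4},{"x": -0.38,"y": -3.84,"z": 0,"rx": 0,"ry": 0,"rz": 0,"jaw": 4}], "grip_force": 10}}

```text
clock: 39.25
tool_pos: [0.4816, 0.1071, 0.2027]
eef_rot: [0.068, 0.998, -0.0, -0.001]
contact_force: [0.1, 0.1, 0.2]
opening: 0.458
finger_force: 0.0
```

Emit:
{"api": "send_rows", "payload": {"motion": [{"x": -0.38,"y": -3.84,"z": 0,"rx": 0,"ry": 0,"rz": 0,"jaw": 4},{"x": -0.38,"y": -3.84,"z": 0,"rx": 0,"ry": 0,"rz": 0,"jaw": 4},{"x": -0.38,"y": -3.84,"z": 0,"rx": 0,"ry": 0,"rz": 0,"jaw": 4},{"x": -0.38,"y": -3.84,"z": 0,"rx": 0,"ry": 0,"rz": 0,"jaw": 4},{"x": -0.38,"y": -3.84,"z": 0,"rx": 0,"ry": 0,"rz": 0,"jaw": 4}]}}

```text
clock: 39.75
tool_pos: [0.474, -0.0855, 0.2027]
eef_rot: [0.068, 0.998, 0.0, -0.001]
contact_force: [0.7, -0.5, 0.1]
opening: 0.451
finger_force: 0.0
```

Emit:
{"api": "send_rows", "payload": {"motion": [{"x": -0.38,"y": -3.84,"z": 0,"rx": 0,"ry": 0,"rz": 0,"jaw": 4},{"x": -0.38,"y": -3.84,"z": 1,"rx": 0,"ry": 0,"rz": 0,"jaw": 4},{"x": 0,"y": 0,"z": 2,"rx": 0,"ry": 0,"rz": 0,"jaw": 4},{"x": 0,"y": 0,"z": 3,"rx": 0,"ry": 0,"rz": 0,"jaw": 4},{"x": 0,"y": 0,"z": 1,"rx": 0,"ry": 0,"rz": 0,"jaw": 4}]}}

```text
clock: 40.25
tool_pos: [0.4697, -0.1612, 0.1309]
eef_rot: [0.068, 0.998, 0.001, -0.003]
contact_force: [-0.5, -1.0, -0.9]
opening: 0.451
finger_force: 0.0
```

```bash
python3 to.py .471 -.161 .075 82.1
```

```text
t 40.25 p [ 0.4697 -0.1612  0.1309] F [-0.5 -1.  -0.9] open 39.7
tilt [-0.005  0.001 -1.   ]
shift cm [-0.12  0.04  5.59] rz 0.001 b 82.1
```

Descend, grip and carry it a quarter turn clockwise, so that the flux tin comes to the front.

Emit:
{"api": "send_rows", "payload": {"motion": [{"x": -0.1,"y": 0,"z": 2,"rx": 0,"ry": 0,"rz": 0,"jaw": 4},{"x": 0,"y": 0,"z": 2,"rx": 0,"ry": 0,"rz": 0,"jaw": 4},{"x": 0,"y": 0,"z": 1.6,"rx": 0,"ry": 0,"rz": 0,"jaw": 4},{"x": 0,"y": 0,"z": 0,"rx": 0,"ry": 0,"rz": 0,"jaw": 2},{"x": 0,"y": 0,"z": 0,"rx": 0,"ry": 0,"rz": 0,"jaw": 0}]}}

```text
clock: 40.75
tool_pos: [0.4728, -0.1607, 0.0778]
eef_rot: [0.068, 0.998, 0.0, -0.0]
contact_force: [-0.6, 0.4, 0.4]
opening: 0.298
finger_force: 0.0
```

Emit:
{"api": "send_rows", "payload": {"motion": [{"x": 0,"y": 0,"z": 0,"rx": 0,"ry": 0,"rz": 0,"jaw": 0},{"x": 0,"y": 0,"z": 0,"rx": 0,"ry": 0,"rz": 0,"jaw": 0},{"x": 0,"y": 0,"z": 0,"rx": 0,"ry": 0,"rz": 0,"jaw": 0},{"x": 0.65,"y": 0.69,"z": 0,"rx": 0,"ry": 0,"rz": 0,"jaw": 0},{"x": 0.76,"y": 0.93,"z": 0,"rx": 0,"ry": 0,"rz": 0,"jaw": 0}]}}

```text
clock: 41.25
tool_pos: [0.4617, -0.144, 0.0784]
eef_rot: [0.07, 0.998, -0.001, 0.001]
contact_force: [2.5, -1.8, 4.4]
opening: 0.133
finger_force: 10.0
```

Emit:
{"api": "send_rows", "payload": {"motion": [{"x": 0.82,"y": 1.19,"z": 0,"rx": 0,"ry": 0,"rz": 0,"jaw": 0},{"x": 0.8,"y": 1.46,"z": 0,"rx": 0,"ry": 0,"rz": 0,"jaw": 0},{"x": 0.69,"y": 1.7,"z": 0,"rx": 0,"ry": 0,"rz": 0,"jaw": 0},{"x": 0.51,"y": 1.9,"z": 0,"rx": 0,"ry": 0,"rz": 0,"jaw": 0},{"x": 0.27,"y": 2.04,"z": 0,"rx": 0,"ry": 0,"rz": 0,"jaw": 0}]}}

```text
clock: 41.75
tool_pos: [0.439, -0.058, 0.0781]
eef_rot: [0.07, 0.998, -0.002, -0.002]
contact_force: [-1.9, -2.0, 2.1]
opening: 0.132
finger_force: 10.0
```

Emit:
{"api": "send_rows", "payload": {"motion": [{"x": 0,"y": 2.08,"z": 0,"rx": 0,"ry": 0,"rz": 0,"jaw": 0},{"x": -0.27,"y": 2.04,"z": 0,"rx": 0,"ry": 0,"rz": 0,"jaw": 0},{"x": -0.51,"y": 1.9,"z": 0,"rx": 0,"ry": 0,"rz": 0,"jaw": 0},{"x": -0.69,"y": 1.7,"z": 0,"rx": 0,"ry": 0,"rz": 0,"jaw": 0},{"x": -0.8,"y": 1.46,"z": 0,"rx": 0,"ry": 0,"rz": 0,"jaw": 0}]}}

```text
clock: 42.25
tool_pos: [0.4756, 0.0321, 0.0777]
eef_rot: [0.068, 0.998, -0.0, -0.001]
contact_force: [-1.5, -2.2, 1.1]
opening: 0.131
finger_force: 10.0
```

Emit:
{"api": "send_rows", "payload": {"motion": [{"x": -0.82,"y": 1.19,"z": 0,"rx": 0,"ry": 0,"rz": 0,"jaw": 0},{"x": -0.76,"y": 0.93,"z": 0,"rx": 0,"ry": 0,"rz": 0,"jaw": 0},{"x": -0.65,"y": 0.69,"z": 0,"rx": 0,"ry": 0,"rz": 0,"jaw": 0},{"x": 0,"y": 0,"z": 0,"rx": 0,"ry": 0,"rz": 0,"jaw": 0},{"x": 0,"y": 0,"z": 0,"rx": 0,"ry": 0,"rz": 0,"jaw": 0}]}}

```text
clock: 42.75
tool_pos: [0.5029, 0.0569, 0.0777]
eef_rot: [0.068, 0.998, 0.001, 0.0]
contact_force: [-2.7, 3.2, 0.9]
opening: 0.131
finger_force: 10.0
```

```bash
python3 to.py .501 .056 .075 82.1
```

```text
t 42.75 p [0.5029 0.0569 0.0777] F [-2.7  3.2  0.9] open 11.5
tilt [ 0.     0.002 -1.   ]
shift cm [ 0.17 -0.12  0.27] rz 0.001 b 82.2
```

Emit:
{"api": "send_rows", "payload": {"motion": [{"x": 0.15,"y": -0.13,"z": 0,"rx": 0,"ry": 0,"rz": 0,"jaw": 0},{"x": 0,"y": 0,"z": 0,"rx": 0,"ry": 0,"rz": 0,"jaw": 0},{"x": 0,"y": 0,"z": 0,"rx": 0,"ry": 0,"rz": 0,"jaw": 4},{"x": 0,"y": 0,"z": 0,"rx": 0,"ry": 0,"rz": 0,"jaw": 4},{"x": 0,"y": 0,"z": 0,"rx": 0,"ry": 0,"rz": 0,"jaw": 4}]}}

```text
clock: 43.25
tool_pos: [0.5015, 0.0533, 0.0777]
eef_rot: [0.07, 0.998, -0.001, 0.0]
contact_force: [-0.1, 0.2, 0.1]
opening: 0.38
finger_force: 0.0
```

Emit:
{"api": "send_rows", "payload": {"motion": [{"x": 0,"y": 0,"z": -3,"rx": 0,"ry": 0,"rz": 0,"jaw": 4},{"x": 0,"y": 0,"z": -4,"rx": 0,"ry": 0,"rz": 0,"jaw": 4},{"x": 0,"y": 3,"z": -4,"rx": 0,"ry": 0,"rz": 0,"jaw": 4},{"x": 0,"y": 5,"z": -1,"rx": 0,"ry": 0,"rz": 0,"jaw": 4},{"x": 0,"y": 5,"z": 0,"rx": 0,"ry": 0,"rz": 0,"jaw": 4}]}}

```text
clock: 43.75
tool_pos: [0.5209, 0.1825, 0.1999]
eef_rot: [0.071, 0.997, 0.0, 0.002]
contact_force: [1.2, -0.3, 0.2]
opening: 0.453
finger_force: 0.0
```

Emit:
{"api": "send_rows", "payload": {"motion": [{"x": 0,"y": 5,"z": 0,"rx": 0,"ry": 0,"rz": 0,"jaw": 4},{"x": 0,"y": 5,"z": 0,"rx": 0,"ry": 0,"rz": 0,"jaw": 4},{"x": 0,"y": 5,"z": 0,"rx": 0,"ry": 0,"rz": 0,"jaw": 4},{"x": 0,"y": 2,"z": 0,"rx": 0,"ry": 0,"rz": 0,"jaw": 4},{"x": 0,"y": 0,"z": 0,"rx": 0,"ry": 0,"rz": 0,"jaw": 4}]}}

```text
clock: 44.25
tool_pos: [0.5413, 0.3548, 0.1975]
eef_rot: [0.067, 0.998, 0.001, -0.0]
contact_force: [0.6, -0.5, -0.3]
opening: 0.45
finger_force: 0.0
```

```bash
python3 - <<'E'
from h import *
from scipy.optimize import least_squares
t=cam('top');o=cv2.imread('pics/top0.png')[:,:,::-1]
def posts(im):
    m=im.astype(int);y=(m[...,0]>150)&(m[...,1]>110)&(m[...,2]<.5*m[...,0]);y[:,:250]=0;y[:150]=0;y[270:]=0;y[:,380:]=0
    n,l,st,c=cv2.connectedComponentsWithStats(y.astype(np.uint8));B=np.array([.5949,-.0676])
    out={}
    for i in range(1,n):
        if 3<st[i,4]<60:
            q=(ray(t,[c[i]],.088)[0,:2]-B)@R.from_euler('z',-.1371).as_matrix()[:2,:2];a=np.degrees(np.arctan2(q[1],q[0]))
            out[int(round((a-45)/90))]=(a.round(2),st[i,4],c[i].round(1))
    return out
for im in(o,t['img']): print(posts(im))
a=t['img'][190:270,270:390,::-1];a0=o[190:270,270:390,::-1]
T=lambda x:cv2.resize(np.ascontiguousarray(x),(600,400),interpolation=cv2.INTER_CUBIC)
s=cam('scene')
k=lambda x:cv2.resize(np.ascontiguousarray(x),(400,300),interpolation=cv2.INTER_CUBIC)
top=np.hstack([k(a0),k(a)]);
b=np.hstack([k(t['img'][185:290,180:320,::-1]),k(s['img'][175:280,260:400,::-1])])
cv2.imwrite('pics/c11.png',np.vstack([top,b]))
E
python3 to.py .449 .15 .2 52.1
```

```text
{0: (np.float64(44.83), np.int32(7), array([289.7, 166. ])), -1: (np.float64(-45.69), np.int32(11), array([352.9, 174.4])), 1: (np.float64(134.86), np.int32(10), array([282.2, 229.1])), -2: (np.float64(-135.2), np.int32(10), array([348.2, 237. ]))}
{0: (np.float64(47.48), np.int32(9), array([288.6, 167.8])), -1: (np.float64(-44.36), np.int32(10), array([352.6, 173.3])), 1: (np.float64(136.46), np.int32(11), array([282.8, 230.3])), -2: (np.float64(-133.63), np.int32(9), array([349., 236.]))}
t 44.35 p [0.5424 0.3493 0.197 ] F [-0.2 -0.7 -0.3] open 39.9
tilt [-0.    -0.002 -1.   ]
shift cm [ -4.87 -21.46  -0.3 ] rz 0.523 b 82.1
```

View pics/c11.png

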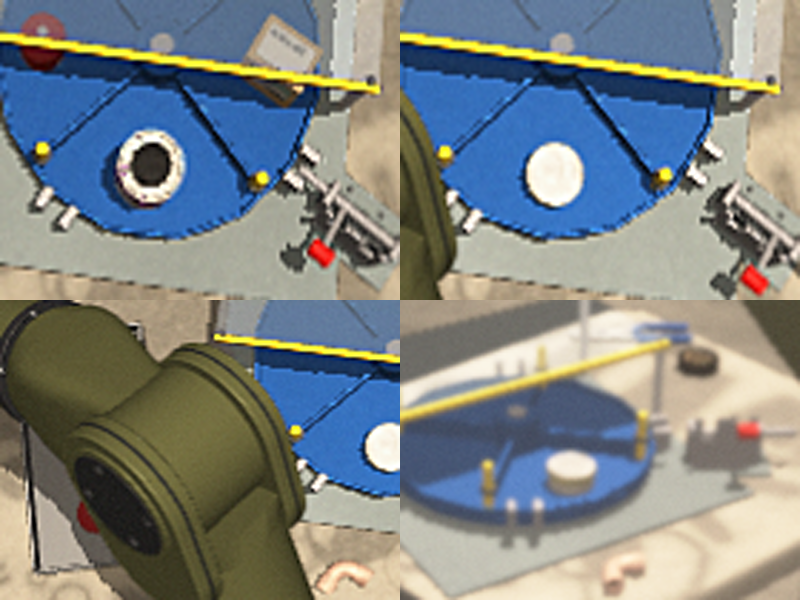

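The flux tin is at the front and the bolt drawn, but the turntable looks about 1.5° counter-clockwise of true. I'll measure that finely against the bolted first picture.

```bash
cat > ang.py <<'E'
from h import *
t=cam('top');o=cv2.imread('pics/top0.png')[:,:,::-1];B=np.array([.5949,-.0676])
def polar(im,z,r,a):  # a in deg local
    A,Rr=np.meshgrid(np.radians(a)-.1371,r);P=np.stack([B[0]+Rr*np.cos(A),B[1]+Rr*np.sin(A),0*A+z],-1).reshape(-1,3)
    uv=proj(t,P).astype(np.float32).reshape(*A.shape,2)
    return cv2.remap(np.ascontiguousarray(im),uv[...,0],uv[...,1],cv2.INTER_CUBIC)
def prof(im,z,r,a,yel):
    p=polar(im,z,r,a).astype(float);return (p[...,0]-p[...,2] if yel else p.mean(2)).mean(0)
for n,z,r,c,yel in [('postFR',.088,(.146,.164),225,1),('postFL',.088,(.146,.164),135,1),('postBR',.088,(.146,.164),315,1),('postBL',.088,(.146,.164),45,1),('wallFR',.056,(.07,.135),225,0),('wallFL',.056,(.07,.135),135,0),('lugFL',.03,(.176,.192),150,0)]:
    rr=np.linspace(*r,15);ref=prof(o,z,rr,np.arange(c-7,c+7,.1),yel)
    best=max(((np.corrcoef(ref,prof(t['img'],z,rr,np.arange(c-7,c+7,.1)[:140]+d,yel))[0,1],d) for d in np.arange(-5,5.05,.1)))
    print(n,round(best[0],3),round(best[1],1))
E
python3 ang.py
```

```text
postFR 0.993 1.7
postFL 0.933 1.4
postBR 0.991 1.6
postBL 0.991 1.6
wallFR 0.999 1.6
wallFL 0.996 1.6
lugFL 0.396 1.6
```

Every feature agrees on +1.6° (0.028 rad). I'll close the fingers on the front-right post at its true place, which recentres it.

```bash
python3 to.py .4713 -.1612 .197 82.1
```

```text
t 44.4 p [0.5427 0.3482 0.1971] F [-0.6  0.3 -0.7] open 40.0
tilt [-0.    -0.003 -1.   ]
shift cm [ 7.000e-02 -5.144e+01  1.000e-02] rz -0.002 b 82.0
```

Emit:
{"api": "send_rows", "payload": {"motion": [{"x": 0,"y": -4,"z": 0,"rx": 0,"ry": 0,"rz": 0,"jaw": 4},{"x": 0,"y": -4,"z": 0,"rx": 0,"ry": 0,"rz": 0,"jaw": 4},{"x": 0,"y": -4,"z": 0,"rx": 0,"ry": 0,"rz": 0,"jaw": 4},{"x": 0,"y": -4,"z": 0,"rx": 0,"ry": 0,"rz": 0,"jaw": 4},{"x": 0,"y": -4,"z": 0,"rx": 0,"ry": 0,"rz": 0,"jaw": 4}]}}

```text
clock: 44.9
tool_pos: [0.5142, 0.1481, 0.1976]
eef_rot: [0.07, 0.998, -0.001, 0.0]
contact_force: [0.3, -0.7, -0.2]
opening: 0.454
finger_force: 0.0
```

Emit:
{"api": "send_rows", "payload": {"motion": [{"x": 0,"y": -4,"z": 0,"rx": 0,"ry": 0,"rz": 0,"jaw": 4},{"x": 0,"y": -4,"z": 0,"rx": 0,"ry": 0,"rz": 0,"jaw": 4},{"x": 0,"y": -4,"z": 0,"rx": 0,"ry": 0,"rz": 0,"jaw": 4},{"x": 0,"y": -4,"z": 0,"rx": 0,"ry": 0,"rz": 0,"jaw": 4},{"x": 0,"y": -4,"z": 0,"rx": 0,"ry": 0,"rz": 0,"jaw": 4}]}}

```text
clock: 45.4
tool_pos: [0.4857, -0.0495, 0.1977]
eef_rot: [0.07, 0.998, -0.001, -0.0]
contact_force: [0.6, -0.7, -0.1]
opening: 0.458
finger_force: 0.0
```

Emit:
{"api": "send_rows", "payload": {"motion": [{"x": 0,"y": -4,"z": 0,"rx": 0,"ry": 0,"rz": 0,"jaw": 4},{"x": 0,"y": -4,"z": 0,"rx": 0,"ry": 0,"rz": 0,"jaw": 4},{"x": 0,"y": -3.5,"z": 2,"rx": 0,"ry": 0,"rz": 0,"jaw": 4},{"x": 0,"y": 0,"z": 2.5,"rx": 0,"ry": 0,"rz": 0,"jaw": 4},{"x": 0,"y": 0,"z": 2,"rx": 0,"ry": 0,"rz": 0,"jaw": 4}]}}

```text
clock: 45.9
tool_pos: [0.4691, -0.1634, 0.1317]
eef_rot: [0.072, 0.997, -0.001, -0.001]
contact_force: [-0.5, -0.4, 0.4]
opening: 0.454
finger_force: 0.0
```

Emit:
{"api": "send_rows", "payload": {"motion": [{"x": 0,"y": 0,"z": 0,"rx": 0,"ry": 0,"rz": 0,"jaw": 4},{"x": 0,"y": 0,"z": 0,"rx": 0,"ry": 0,"rz": 0,"jaw": 4},{"x": 0,"y": 0,"z": 0,"rx": 0,"ry": 0,"rz": 0,"jaw": 4},{"x": 0,"y": 0,"z": 0,"rx": 0,"ry": 0,"rz": 0,"jaw": 4},{"x": 0,"y": 0,"z": 0,"rx": 0,"ry": 0,"rz": 0,"jaw": 4}]}}

```text
clock: 46.4
tool_pos: [0.4719, -0.1594, 0.1332]
eef_rot: [0.069, 0.998, -0.0, 0.001]
contact_force: [0.3, -0.0, -0.3]
opening: 0.458
finger_force: 0.0
```

```bash
python3 to.py .4713 -.1612 .078 82.1
```

```text
t 46.4 p [ 0.4719 -0.1594  0.1332] F [ 0.3 -0.  -0.3] open 40.3
tilt [ 0.001 -0.    -1.   ]
shift cm [ 0.03 -0.19  5.52] rz 0.0 b 82.1
```

Emit:
{"api": "send_rows", "payload": {"motion": [{"x": 0,"y": -0.15,"z": 2,"rx": 0,"ry": 0,"rz": 0,"jaw": 4},{"x": 0,"y": 0,"z": 2,"rx": 0,"ry": 0,"rz": 0,"jaw": 4},{"x": 0,"y": 0,"z": 1.5,"rx": 0,"ry": 0,"rz": 0,"jaw": 4},{"x": 0,"y": 0,"z": 0,"rx": 0,"ry": 0,"rz": 0,"jaw": 3},{"x": 0,"y": 0,"z": 0,"rx": 0,"ry": 0,"rz": 0,"jaw": 2}]}}

```text
clock: 46.9
tool_pos: [0.4715, -0.1606, 0.0779]
eef_rot: [0.069, 0.998, 0.0, 0.0]
contact_force: [-0.4, 0.8, -0.2]
opening: 0.295
finger_force: 0.0
```

Emit:
{"api": "send_rows", "payload": {"motion": [{"x": 0,"y": 0,"z": 0,"rx": 0,"ry": 0,"rz": 0,"jaw": 0},{"x": 0,"y": 0,"z": 0,"rx": 0,"ry": 0,"rz": 0,"jaw": 0},{"x": 0,"y": 0,"z": 0,"rx": 0,"ry": 0,"rz": 0,"jaw": 0},{"x": 0,"y": 0,"z": 0,"rx": 0,"ry": 0,"rz": 0,"jaw": 0},{"x": 0,"y": 0,"z": 0,"rx": 0,"ry": 0,"rz": 0,"jaw": 0}]}}

```text
clock: 47.4
tool_pos: [0.4712, -0.1616, 0.0782]
eef_rot: [0.069, 0.998, -0.001, 0.0]
contact_force: [-2.3, -2.0, 5.6]
opening: 0.13
finger_force: 10.0
```

Emit:
{"api": "send_rows", "payload": {"motion": [{"x": 0,"y": 0,"z": 0,"rx": 0,"ry": 0,"rz": 0,"jaw": 2},{"x": 0,"y": 0,"z": 0,"rx": 0,"ry": 0,"rz": 0,"jaw": 4},{"x": 0,"y": 0,"z": 0,"rx": 0,"ry": 0,"rz": 0,"jaw": 4},{"x": 0,"y": 0,"z": -3,"rx": 0,"ry": 0,"rz": 0,"jaw": 4},{"x": 0,"y": 0,"z": -4,"rx": 0,"ry": 0,"rz": 0,"jaw": 5}]}}

```text
clock: 47.9
tool_pos: [0.4701, -0.1602, 0.1469]
eef_rot: [0.068, 0.998, 0.001, -0.002]
contact_force: [0.9, -0.5, -0.3]
opening: 0.521
finger_force: 0.0
```

Emit:
{"api": "send_rows", "payload": {"motion": [{"x": 0,"y": 0,"z": -3,"rx": 0,"ry": 0,"rz": 0.131,"jaw": 5},{"x": 0,"y": 0,"z": 0,"rx": 0,"ry": 0,"rz": 0.131,"jaw": 5},{"x": 0,"y": 0,"z": 0,"rx": 0,"ry": 0,"rz": 0.131,"jaw": 5},{"x": 0,"y": 0,"z": 0,"rx": 0,"ry": 0,"rz": 0.131,"jaw": 5},{"x": 0,"y": 0,"z": 0,"rx": 0,"ry": 0,"rz": 0,"jaw": 5}]}}

```text
clock: 48.4
tool_pos: [0.4714, -0.1606, 0.1776]
eef_rot: [0.325, 0.946, -0.0, 0.0]
contact_force: [-0.1, -0.7, 0.2]
opening: 0.567
finger_force: 0.0
```

```bash
python3 ang.py; python3 to.py .381 -.251 .15 52.1
```

```text
postFR 0.826 1.7
postFL 0.998 1.3
postBR 0.992 1.3
postBL 0.987 1.4
wallFR 0.371 1.7
wallFL 0.99 1.2
lugFL 0.98 1.2
t 48.45 p [ 0.4713 -0.1606  0.1775] F [ 0.3  0.  -0. ] open 49.9
tilt [ 0. -0. -1.]
shift cm [  1.58 -12.68   2.75] rz 0.003 b 52.3
```

Still +1.3° against the bolted picture. One more clockwise nudge of about 1°, gripping 1.7 mm further to the left.

Emit:
{"api": "send_rows", "payload": {"motion": [{"x": 0,"y": 0,"z": 0,"rx": 0,"ry": 0,"rz": -0.131,"jaw": 4},{"x": 0,"y": 0,"z": 0,"rx": 0,"ry": 0,"rz": -0.131,"jaw": 4},{"x": 0,"y": 0,"z": 0,"rx": 0,"ry": 0,"rz": -0.131,"jaw": 4},{"x": 0,"y": 0,"z": 0,"rx": 0,"ry": 0,"rz": -0.131,"jaw": 4},{"x": 0,"y": 0.18,"z": 2,"rx": 0,"ry": 0,"rz": 0,"jaw": 4}]}}

```text
clock: 48.95
tool_pos: [0.473, -0.1594, 0.1585]
eef_rot: [0.066, 0.998, 0.0, 0.002]
contact_force: [0.7, -0.0, -0.6]
opening: 0.457
finger_force: 0.0
```

Emit:
{"api": "send_rows", "payload": {"motion": [{"x": 0,"y": 0,"z": 3,"rx": 0,"ry": 0,"rz": 0,"jaw": 4},{"x": 0,"y": 0,"z": 3,"rx": 0,"ry": 0,"rz": 0,"jaw": 4},{"x": 0,"y": 0,"z": 2,"rx": 0,"ry": 0,"rz": 0,"jaw": 4},{"x": 0,"y": 0,"z": 0,"rx": 0,"ry": 0,"rz": 0,"jaw": 4},{"x": 0,"y": 0,"z": 0,"rx": 0,"ry": 0,"rz": 0,"jaw": 2}]}}

```text
clock: 49.45
tool_pos: [0.4716, -0.1587, 0.0776]
eef_rot: [0.068, 0.998, 0.0, -0.0]
contact_force: [-0.1, -0.1, 0.3]
opening: 0.386
finger_force: 0.0
```

Emit:
{"api": "send_rows", "payload": {"motion": [{"x": 0,"y": 0,"z": 0,"rx": 0,"ry": 0,"rz": 0,"jaw": 0},{"x": 0,"y": 0,"z": 0,"rx": 0,"ry": 0,"rz": 0,"jaw": 0},{"x": 0,"y": 0,"z": 0,"rx": 0,"ry": 0,"rz": 0,"jaw": 0},{"x": 0,"y": 0,"z": 0,"rx": 0,"ry": 0,"rz": 0,"jaw": 0},{"x": 0,"y": 0,"z": 0,"rx": 0,"ry": 0,"rz": 0,"jaw": 0}]}}

```text
clock: 49.95
tool_pos: [0.4711, -0.1603, 0.0782]
eef_rot: [0.069, 0.998, -0.001, -0.0]
contact_force: [-2.4, -2.5, 6.2]
opening: 0.133
finger_force: 10.0
```

Emit:
{"api": "send_rows", "payload": {"motion": [{"x": 0,"y": 0,"z": 0,"rx": 0,"ry": 0,"rz": 0,"jaw": 2},{"x": 0,"y": 0,"z": 0,"rx": 0,"ry": 0,"rz": 0,"jaw": 4},{"x": 0,"y": 0,"z": 0,"rx": 0,"ry": 0,"rz": 0,"jaw": 4},{"x": 0,"y": 0,"z": -3,"rx": 0,"ry": 0,"rz": 0,"jaw": 4},{"x": 0,"y": 0,"z": -4,"rx": 0,"ry": 0,"rz": 0,"jaw": 5}]}}

```text
clock: 50.45
tool_pos: [0.4705, -0.1583, 0.147]
eef_rot: [0.068, 0.998, 0.001, -0.002]
contact_force: [0.6, 0.2, 1.2]
opening: 0.519
finger_force: 0.0
```

Emit:
{"api": "send_rows", "payload": {"motion": [{"x": 0,"y": 0,"z": -3,"rx": 0,"ry": 0,"rz": 0.131,"jaw": 5},{"x": 0,"y": 0,"z": 0,"rx": 0,"ry": 0,"rz": 0.131,"jaw": 5},{"x": 0,"y": 0,"z": 0,"rx": 0,"ry": 0,"rz": 0.131,"jaw": 5},{"x": 0,"y": 0,"z": 0,"rx": 0,"ry": 0,"rz": 0.131,"jaw": 5},{"x": 0,"y": 0,"z": 0,"rx": 0,"ry": 0,"rz": 0,"jaw": 5}]}}

```text
clock: 50.95
tool_pos: [0.4717, -0.1587, 0.1776]
eef_rot: [0.325, 0.946, -0.0, 0.0]
contact_force: [-0.2, -0.1, -0.3]
opening: 0.572
finger_force: 0.0
```

```bash
python3 ang.py; python3 to.py .381 -.251 .15 52.1
```

```text
postFR 0.781 1.0
postFL 0.997 0.6
postBR 0.992 0.5
postBL 0.99 0.6
wallFR 0.321 1.0
wallFL 0.969 0.6
lugFL 0.972 0.5
t 51.0 p [ 0.4716 -0.1587  0.1775] F [ 0.2 -0.7 -0.3] open 50.0
tilt [ 0. -0. -1.]
shift cm [  1.48 -12.85   2.75] rz 0.003 b 52.3
```

Now +0.57° (0.010 rad), inside the tolerance. On to the knob.

Emit:
{"api": "send_rows", "payload": {"motion": [{"x": 0.3,"y": -2.5,"z": 0,"rx": 0,"ry": 0,"rz": 0,"jaw": 5},{"x": 0.3,"y": -2.6,"z": 0,"rx": 0,"ry": 0,"rz": 0,"jaw": 5},{"x": 0.3,"y": -2.6,"z": 0,"rx": 0,"ry": 0,"rz": 0,"jaw": 5},{"x": 0.3,"y": -2.6,"z": 1,"rx": 0,"ry": 0,"rz": 0,"jaw": 5},{"x": 0.3,"y": -2.6,"z": 1.7,"rx": 0,"ry": 0,"rz": 0,"jaw": 5}], "grip_force": 15}}

```text
clock: 51.5
tool_pos: [0.3805, -0.2524, 0.1508]
eef_rot: [0.323, 0.946, 0.0, 0.001]
contact_force: [0.4, -1.1, 1.0]
opening: 0.572
finger_force: 0.0
```

Emit:
{"api": "send_rows", "payload": {"motion": [{"x": 0,"y": 0,"z": 0,"rx": 0,"ry": 0,"rz": 0,"jaw": 5},{"x": 0,"y": 0,"z": 0,"rx": 0,"ry": 0,"rz": 0,"jaw": 5},{"x": 0,"y": 0,"z": 0,"rx": 0,"ry": 0,"rz": 0,"jaw": 5},{"x": 0,"y": 0,"z": 0,"rx": 0,"ry": 0,"rz": 0,"jaw": 5},{"x": 0,"y": 0,"z": 0,"rx": 0,"ry": 0,"rz": 0,"jaw": 5}]}}

```text
clock: 52.0
tool_pos: [0.3814, -0.2509, 0.1508]
eef_rot: [0.324, 0.946, 0.0, 0.001]
contact_force: [1.1, 0.6, 0.2]
opening: 0.567
finger_force: 0.0
```

```bash
python3 to.py .3815 -.2507 .0735 52.1
```

```text
t 52.0 p [ 0.3814 -0.2509  0.1508] F [1.1 0.6 0.2] open 49.9
tilt [ 0.001  0.    -1.   ]
shift cm [0.   0.03 7.73] rz 0.002 b 52.2
```

Emit:
{"api": "send_rows", "payload": {"motion": [{"x": 0,"y": 0,"z": 1.6,"rx": 0,"ry": 0,"rz": 0,"jaw": 5},{"x": 0,"y": 0,"z": 1.6,"rx": 0,"ry": 0,"rz": 0,"jaw": 5},{"x": 0,"y": 0,"z": 1.6,"rx": 0,"ry": 0,"rz": 0,"jaw": 5},{"x": 0,"y": 0,"z": 1.6,"rx": 0,"ry": 0,"rz": 0,"jaw": 5},{"x": 0,"y": 0,"z": 1.3,"rx": 0,"ry": 0,"rz": 0,"jaw": 5}]}}

```text
clock: 52.5
tool_pos: [0.381, -0.2511, 0.0729]
eef_rot: [0.324, 0.946, 0.0, 0.0]
contact_force: [0.0, -0.3, 0.5]
opening: 0.564
finger_force: 0.0
```

Emit:
{"api": "send_rows", "payload": {"motion": [{"x": 0,"y": 0,"z": 0,"rx": 0,"ry": 0,"rz": 0,"jaw": 3},{"x": 0,"y": 0,"z": 0,"rx": 0,"ry": 0,"rz": 0,"jaw": 0},{"x": 0,"y": 0,"z": 0,"rx": 0,"ry": 0,"rz": 0,"jaw": 0},{"x": 0,"y": 0,"z": 0,"rx": 0,"ry": 0,"rz": 0,"jaw": 0},{"x": 0,"y": 0,"z": 0,"rx": 0,"ry": 0,"rz": 0,"jaw": 0}]}}

```text
clock: 53.0
tool_pos: [0.3829, -0.2491, 0.0742]
eef_rot: [0.323, 0.946, 0.002, 0.002]
contact_force: [3.6, 5.5, 0.5]
opening: 0.268
finger_force: 15.0
```

Emit:
{"api": "send_rows", "payload": {"motion": [{"x": -0.63,"y": 0,"z": -0.91,"rx": 0,"ry": 0,"rz": 0,"jaw": 0},{"x": -0.78,"y": 0,"z": -0.79,"rx": 0,"ry": 0,"rz": 0,"jaw": 0},{"x": -0.9,"y": 0,"z": -0.64,"rx": 0,"ry": 0,"rz": 0,"jaw": 0},{"x": -0.99,"y": 0,"z": -0.48,"rx": 0,"ry": 0,"rz": 0,"jaw": 0},{"x": -1.06,"y": 0,"z": -0.31,"rx": 0,"ry": 0,"rz": 0,"jaw": 0}]}}

```text
clock: 53.5
tool_pos: [0.417, -0.2761, 0.106]
eef_rot: [0.324, 0.946, 0.002, 0.002]
contact_force: [2.4, 5.9, -5.9]
opening: 0.273
finger_force: 15.0
```

Emit:
{"api": "send_rows", "payload": {"motion": [{"x": 0,"y": 0,"z": 0,"rx": 0,"ry": 0,"rz": 0,"jaw": 0},{"x": 0,"y": 0,"z": 0,"rx": 0,"ry": 0,"rz": 0,"jaw": 0},{"x": 0,"y": 0.5,"z": 0,"rx": 0,"ry": 0,"rz": 0,"jaw": 0},{"x": 0,"y": 0.7,"z": 0,"rx": 0,"ry": 0,"rz": 0,"jaw": 0},{"x": 0,"y": 0.7,"z": 0,"rx": 0,"ry": 0,"rz": 0,"jaw": 0}]}}

```text
clock: 54.0
tool_pos: [0.4268, -0.2643, 0.1059]
eef_rot: [0.326, 0.946, -0.001, 0.001]
contact_force: [-0.2, -0.6, 6.1]
opening: 0.271
finger_force: 15.0
```

```bash
python3 to.py .4392 -.2464 .1054 52.1
```

```text
t 54.0 p [ 0.4268 -0.2643  0.1059] F [-0.2 -0.6  6.1] open 23.9
tilt [ 0.001 -0.002 -1.   ]
shift cm [0.12 2.18 0.05] rz -0.002 b 52.0
```

Emit:
{"api": "send_rows", "payload": {"motion": [{"x": 0,"y": 0.5,"z": 0,"rx": 0,"ry": 0,"rz": 0,"jaw": 0},{"x": 0,"y": 0.5,"z": 0,"rx": 0,"ry": 0,"rz": 0,"jaw": 0},{"x": 0,"y": 0.5,"z": 0,"rx": 0,"ry": 0,"rz": 0,"jaw": 0},{"x": 0,"y": 0,"z": 0,"rx": 0,"ry": 0,"rz": 0,"jaw": 0},{"x": 0,"y": 0,"z": 0,"rx": 0,"ry": 0,"rz": 0,"jaw": 0}]}}

```text
clock: 54.5
tool_pos: [0.4368, -0.2516, 0.1059]
eef_rot: [0.325, 0.946, -0.0, 0.001]
contact_force: [1.3, 0.8, 5.9]
opening: 0.275
finger_force: 15.0
```

Emit:
{"api": "send_rows", "payload": {"motion": [{"x": 0,"y": 0.4,"z": 0,"rx": 0,"ry": 0,"rz": 0,"jaw": 0},{"x": 0,"y": 0.2,"z": 0,"rx": 0,"ry": 0,"rz": 0,"jaw": 0},{"x": 0,"y": 0,"z": 0,"rx": 0,"ry": 0,"rz": 0,"jaw": 0},{"x": 0,"y": 0,"z": 0,"rx": 0,"ry": 0,"rz": 0,"jaw": 0},{"x": 0,"y": 0,"z": 0,"rx": 0,"ry": 0,"rz": 0,"jaw": 0}]}}

```text
clock: 55.0
tool_pos: [0.4401, -0.2473, 0.1059]
eef_rot: [0.325, 0.946, -0.0, 0.001]
contact_force: [-0.0, -0.5, 6.4]
opening: 0.267
finger_force: 15.0
```

```bash
python3 to.py .4392 -.2464 .1054 52.1
```

```text
t 55.0 p [ 0.4401 -0.2473  0.1059] F [-0.  -0.5  6.4] open 23.5
tilt [ 0.002 -0.001 -1.   ]
shift cm [0.12 0.01 0.05] rz -0.001 b 52.1
```

Slid in freely, back at the original shut position. Lower the handle and release it.

Emit:
{"api": "send_rows", "payload": {"motion": [{"x": 1.06,"y": 0,"z": 0.31,"rx": 0,"ry": 0,"rz": 0,"jaw": 0},{"x": 0.99,"y": 0,"z": 0.48,"rx": 0,"ry": 0,"rz": 0,"jaw": 0},{"x": 0.9,"y": 0,"z": 0.64,"rx": 0,"ry": 0,"rz": 0,"jaw": 0},{"x": 0.78,"y": 0,"z": 0.79,"rx": 0,"ry": 0,"rz": 0,"jaw": 0},{"x": 0.63,"y": 0,"z": 0.91,"rx": 0,"ry": 0,"rz": 0,"jaw": 0}]}}

```text
clock: 55.5
tool_pos: [0.406, -0.2199, 0.074]
eef_rot: [0.325, 0.946, 0.0, 0.001]
contact_force: [2.8, -0.8, 2.3]
opening: 0.27
finger_force: 15.0
```

Emit:
{"api": "send_rows", "payload": {"motion": [{"x": 0,"y": 0,"z": 0,"rx": 0,"ry": 0,"rz": 0,"jaw": 0},{"x": 0,"y": 0,"z": 0,"rx": 0,"ry": 0,"rz": 0,"jaw": 0},{"x": 0,"y": 0,"z": 0,"rx": 0,"ry": 0,"rz": 0,"jaw": 3},{"x": 0,"y": 0,"z": 0,"rx": 0,"ry": 0,"rz": 0,"jaw": 5},{"x": 0,"y": 0,"z": 0,"rx": 0,"ry": 0,"rz": 0,"jaw": 5}]}}

```text
clock: 56.0
tool_pos: [0.4044, -0.2203, 0.0735]
eef_rot: [0.325, 0.946, -0.0, -0.0]
contact_force: [-0.4, -0.5, 0.6]
opening: 0.501
finger_force: 0.0
```

Emit:
{"api": "send_rows", "payload": {"motion": [{"x": 0,"y": 0,"z": -2,"rx": 0,"ry": 0,"rz": 0,"jaw": 5},{"x": 0,"y": 0,"z": -3,"rx": 0,"ry": 0,"rz": 0,"jaw": 5},{"x": 0,"y": 0,"z": -4,"rx": 0,"ry": 0,"rz": 0,"jaw": 5},{"x": 0,"y": 0,"z": -4,"rx": 0,"ry": 0,"rz": 0,"jaw": 5},{"x": 0,"y": -3,"z": -2,"rx": 0,"ry": 0,"rz": 0,"jaw": 5}]}}

```text
clock: 56.5
tool_pos: [0.39, -0.2415, 0.2267]
eef_rot: [0.322, 0.947, 0.001, 0.003]
contact_force: [0.7, -0.1, -0.0]
opening: 0.567
finger_force: 0.0
```

Emit:
{"api": "send_rows", "payload": {"motion": [{"x": -1,"y": -4,"z": -2,"rx": 0,"ry": 0,"rz": 0,"jaw": 5},{"x": -1,"y": -4,"z": 0,"rx": 0,"ry": 0,"rz": 0,"jaw": 5},{"x": 0,"y": 0,"z": 0,"rx": 0,"ry": 0,"rz": 0,"jaw": 5},{"x": 0,"y": 0,"z": 0,"rx": 0,"ry": 0,"rz": 0,"jaw": 5},{"x": 0,"y": 0,"z": 0,"rx": 0,"ry": 0,"rz": 0,"jaw": 5}]}}

```text
clock: 57.0
tool_pos: [0.3534, -0.3179, 0.2433]
eef_rot: [0.324, 0.946, 0.0, -0.0]
contact_force: [0.4, 0.1, -0.0]
opening: 0.569
finger_force: 0.0
```

```bash
python3 see.py k12; python3 ang.py
python3 - <<'E'
from h import *
t=cam('top');s=cam('scene');k=lambda x,w,h:cv2.resize(np.ascontiguousarray(x[:,:,::-1]),(w,h),interpolation=cv2.INTER_CUBIC)
cv2.imwrite('pics/c12.png',np.vstack([k(t['img'][140:290,180:400],440,300),k(s['img'][175:275,240:400],440,275)]))
E
```

```text
knob 22 371.1363636363636 220.72727272727272
0 [[370.48881669 220.12246585]]
0.04 [[382.24070434 219.9866077 ]]
postFR 0.992 0.7
postFL 0.997 0.6
postBR 0.992 0.5
postBL 0.99 0.6
wallFR 0.998 0.5
wallFL 0.967 0.6
lugFL 0.975 0.5
```

View pics/c12.png

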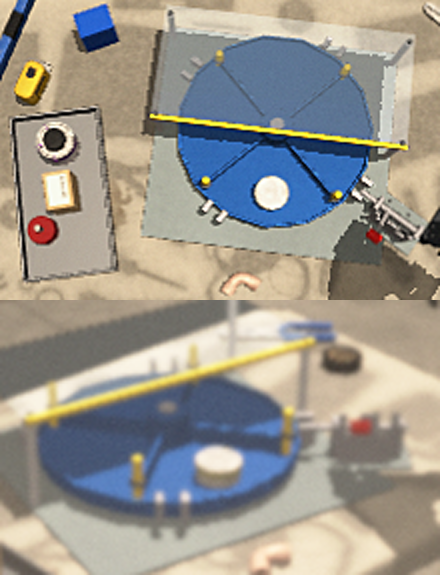

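The bolt is shut with the knob down (measured 371,221, expected 370,220). The flux tin is at the front, and tin and carton are in the tray. The hole saw was knocked towards the tray's left wall (42,230), so I'll check that it still stands clear inside.

```bash
python3 - <<'E'
from h import *
t=cam('top');s=cam('scene');k=lambda x,w,h:cv2.resize(np.ascontiguousarray(x[:,:,::-1]),(w,h),interpolation=cv2.INTER_CUBIC)
m=t['img'].astype(int);r=(m[...,0]>80)&(m[...,1]<.45*m[...,0])&(m[...,2]<.5*m[...,0]);r[:,:188]=0;r[:,245:]=0;r[:195]=0;r[285:]=0
yy,xx=np.nonzero(r);p=ray(t,[(xx.mean(),yy.mean())],.044);d=p[0,:2]-[.491,.301];a=.115
print(len(xx),xx.mean(),yy.mean(),p,'tray frame',d@[np.cos(a),np.sin(a)],d@[-np.sin(a),np.cos(a)])
for u,z in((.032,0),):
  pass
px=proj(s,[p[0]*[1,1,0]+[0,0,.02]])[0].astype(int);print(px)
x,y=max(px[0],75),min(px[1],365)
cv2.imwrite('pics/c13.png',np.hstack([k(t['img'][190:290,180:250],385,550),k(s['img'][y-55:y+55,x-41:x+41],410,550)]))
E
python3 tray.py
```

```text
139 200.46043165467626 254.4388489208633 [[0.42678662 0.3345378  0.044     ]] tray frame -0.05994088602171846 0.04068455168284964
[230 294]
1.0 0 0
1.0 0 0
1.0 0 0
1.0 0 0
```

View pics/c13.png

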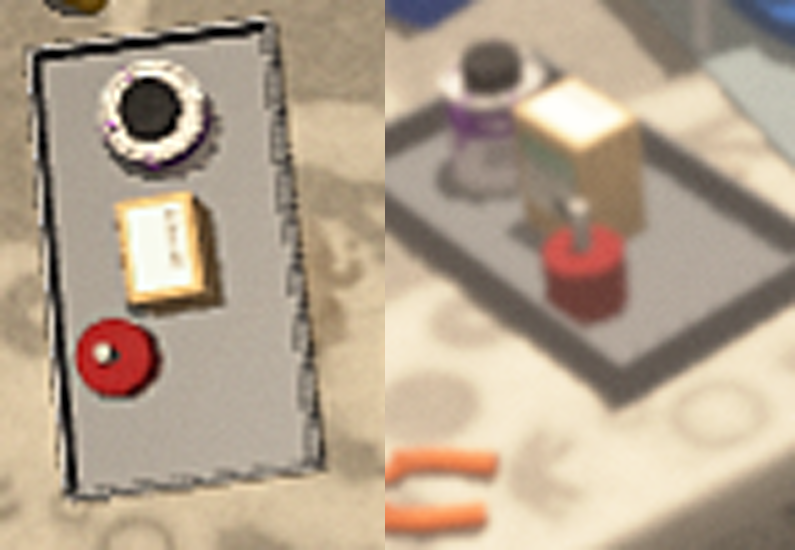

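All three items stand upright inside the tray; the saw is at tray (-60, +41) mm, clear of the wall. I hand the job in.

```bash
python3 -c "
from plant import *
print(get_state()['clock']);print(finish_job())"
```

```text
57.35
the job is handed in; nothing more can be done
None
```

I handed the job in at 57 s. The primer tin, hole saw and screw carton stand upright in the tray. The flux tin is at the front in its compartment. The bolt is shut with its handle down in the notch, and I left the tape measure, cutters and black tape roll alone.

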